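Load the sample drawer and clamp it shut

TASK

Take the rack with the blue caps out of the cooling dock and set it down on the black mat to change your grip, then lower it gently into the nest of the open sample drawer until it sits fully down. Push the drawer fully home, and only then swing the clamp lever with the red grip all the way down over the drawer front. Keep the rack upright, and leave the other rack and everything else on the bench where it is.

Things in the scene. Friction and masses are not known exactly. Their poses are not given: they have to be found in the camera images.
- rack_blue_c (a point): Centre (half-way up, 20 mm above the underside) of the rack with BLUE caps: rigid white rack 60 (its x) x 46 (its y) x 40 mm high, about 0.12 kg, with clear vials fixed in it whose caps stand 7 mm above its top. Its sides are straight; grip the white body, not the caps.
- rack_amber_c (a point): Centre of the other rack, same shape, with ORANGE caps and amber vials; it stands in the dock's other slot. Bystander.
- dock: Fixed cooling dock, blue base 80 (x) x 138 (y) x 12 mm, origin under its centre. Two slots at y = +30 and -30 mm, a rack in each, standing on the base with its x along the dock's x. Aluminium walls as high as the racks, 2.5 mm beside their 60 mm long faces: there a rack can be held only across its length, fingers closing along x. Ends and top are open. Which rack is where varies.
- mat_top (a point): Centre of the top of the square black rubber mat, 130 x 130 mm, 4 mm thick, fixed on the bench: the place to set the rack down and change the grip.
- module: Fixed low charcoal sample module, 215 wide (y) x 310 deep (x) x 102 mm high. Origin at bench level under the middle of its front face; +x points into the module, the drawer comes out along -x. Its pose varies.
- nest (a point): Centre of the nest floor in the drawer, 30 mm above the bench, axes as the module's. The rack goes in with its length along x, either way round, between end plates 42 mm high (3 mm gap: no finger fits) and kerbs 7 mm high (3 mm gap), so hold it across its 46 mm width, fingers closing along y, tips 8 mm or more above the floor; finger room to y = +-79 mm. Seated, its centre is 20 mm above this.
- panel (a point): Point on the outer face of the drawer's front panel, 30 mm left (+y) of its middle and 55 mm above the bench: a good place to push. The panel is 205 wide, 12 thick, from 20 to 88 mm above the bench; the nest centre is 71 mm behind this face. Moves with the drawer.
- drawer (a joint): How far the drawer is out, m: 0 = shut, fully home; about 0.12 to 0.14 at the start. Slides with a friction of about 2.5 N and stays where it is left.
- clamp_hinge (a point): Middle of the clamp lever's hinge axis (along the module's y), on top of the module, 116 mm above the bench, 20 mm behind the front face and 70 mm right (-y) of the middle. Two steel cheeks, up to 12 mm above the axis, stand beside it.
- clamp_grip (a point): Middle of the clamp lever's red grip, 70 mm from the hinge. The lever is a steel bar 14 mm wide and 10 mm thick, 90 mm long in all; the red grip (40 long x 20 wide x 14 mm thick) forms its end; a 24 mm hook tab on its underside comes down in front of the drawer panel.
- clamp (a joint): Clamp lever angle, rad: 0 = down, level, pointing to the module's -x out over the drawer panel; pi/2 = upright; 2.0 = leaning back (+x). It starts at 1.5 to 1.85 and stays where it is left; the grip needs about 2 to 3 N. It can be pushed over from behind and then pressed down from above to its stop.
- solvent_bottle: Bystander: loose clear bottle, 70 mm dia. x 150 mm; origin at its underside.
- amber_bottle: Bystander: loose amber bottle, 60 mm dia. x 120 mm; origin at its underside.
- jar: Bystander: loose white jar, 56 mm dia. x 70 mm; origin at its underside.
- beaker: Bystander: loose glass beaker, 66 mm dia. x 80 mm; origin at its underside.
- wrench: Bystander: loose wrench lying flat; origin at its underside.
Things that resemble listed ones, but are neither listed nor needed, are in the scene too. Several things look just like the part that bears mat_top: the one meant starts nearest to the robot's base.

How it is judged:
By the outcome, as a careful person would: the job done as asked, in the order asked, and still so for the second after the job is handed in, with the robot touching nothing.
It also fails if it takes over 67 s, if anything falls off the work surface, if the arm or the gripper's body presses on something with over 40 N, if the wrist force passes 120 N, or if a joint passes its speed limit or range.

ROBOT

A 6-joint arm with a two-finger parallel gripper is mounted at the origin on the work surface. World frame = base frame: x ahead of the robot, y to its left, z up, the work surface at z = 0. Lengths are in mm, angles in rad, forces in N, time in s.
With the tool pointing down it reaches from about 400 to 825 mm from the base axis. Payload 7 kg.
Tool frame: the origin (TCP) lies on the centre line of the jaws, within the pads' length; the fingertips stand 14 mm ahead of it and the grasp point (between the pads) lies 5 mm behind it; x points along the fingers, z is the direction in which the jaws open and shut, and the axes are right-handed (so a half turn about x gives the same grasp; the last joint's range is limited). The gripper opens to 85 mm and grips with 20 to 120 N. Pads are 22 mm wide; open, the fingers measure 114 mm over their backs; the gripper's body (76 mm by 85 mm) begins 54 mm behind the grasp point. The pads swing forward as they close: fully open they stand 13 mm farther back than shut.
Start: joints at [1.593, 0.359, 0.012, 0, -1.224, -0.288], TCP at [177.32, 651.27, 220.602] pointing down, gripper open.
Joint ranges: [-3.07, 3.07], [-1.43, 2.12], [-1.02, 1.25], [-3.03, 1.67], [-3.05, -0], [-3.03, 3.03]. Speed limits (rad/s): [2.39, 2.39, 3.01, 3.14, 3.14, 3.14].

INTERFACE

Orientations are given as a unit quaternion [x, y, z, w].
In Python, from plant import manip gives the robot as it stands. The module is installed in compiled form; this text tells all that it offers.
- The arm moves only by the tool step_arm, never from a script. Its argument "commands" is text: rows parted by semicolons, each of 6 numbers parted by spaces: the shift along the tool's x, y, z in cm, then the turn, a rotation vector about the tool's x, y, z in degrees. In form: dx dy dz ax ay az; .... A call has 1 to 5 rows; each row shifts and turns the commanded pose from where the row before left it, along the tool's axes as they then stand; what a row does not reach is not made up. A row lasts 1/8 s, in which the tool goes at most 62.5 mm and 10.7 degrees, less where a joint would pass 70% of its speed; a pose out of reach is approached as far as the arm can. A call is refused whole if a number of a shift passes 6.25 or a number of a turn 10.7, either way. A call with a gripper value outside its range is refused whole. "grip" is the gripper command: -1 is fully open, 1 is shut, values between are in proportion, set as the call begins (left out, the last holds). The fingers move at their own pace and stop on an object; the grip force is fixed at half the most. Time passes only in rows, so rows that do not move let the fingers close. It gives the time, the measured TCP pose, the force and the opening at its end, in the units of the state.
- manip.get_obs(): the state, without advancing time (a new reading comes with each control period).
- manip.capture(name): name is "scene" or "top" or "wrist"; returns a dict with "pixels" (480x640x3 uint8, red, green, blue), "fovy" (degrees; the focal length in pixels is half the picture's height over the tangent of half this angle, whatever the lens; pixels are square), "cx", "cy" (the principal point, pixels), "rvec" (rotation vector, rad) and "tvec" (3), from world to camera coordinates, as OpenCV has them; the wrist camera has in their place "hand_eye" (4x4, takes a point from camera to tool coordinates, whose origin is the TCP and whose axes are the tool frame's). Camera axes: x right, y down, z forward; pixel columns grow to the right and rows downward; lengths in mm; the calibration is good to about 2 mm. A picture is of the moment at which its call begins: read the wrist's pose just before it. There is no depth.
- manip.sign_off(): hands the job in, once; it reports no verdict.
The state is a dict: "t": time; "q": joint angles; "qd": joint speeds; "effort": joint torques, N m; "position": TCP position; "ee_rot": TCP orientation; "contact_force": force on the tool from outside, world axes, zero at the start; "wrist_torque": the same for the moment, N m; "grip_width": finger opening in mm.
Only numpy, scipy, OpenCV 4.12 (cv2) and the standard library are available. Lean on these libraries where they do the work, as an engineer would, in place of code of your own. Each camera call takes 0.05 s, during which the arm holds its last target.

## Working session

There is one attempt and no reset: what is moved stays moved. The work goes in short steps, Python scripts to look and compute and a tool call to move; the robot and the scene stay as the last step left them, time stands still between calls to the robot, and variables do not carry over. Pictures are saved under pics/ and viewed, and the job is handed in when it is done.

Besides the shell and the picture viewer there is one more tool, called as name(argument=value, ...), one argument or row to a line, values as JSON. step_arm: Moves the arm, as the interface text tells. Its arguments: {"type":"object","properties":{"commands":{"type":"string"},"grip":{"type":"number"}},"required":["commands"]}

```bash
mkdir -p pics
cat > h.py <<'E'
import numpy as np, cv2
from plant import manip
from scipy.spatial.transform import Rotation as R
def cap(name,fn=None):
    o=manip.get_obs(); c=manip.capture(name)
    p=np.array(c['pixels']); f=p.shape[0]/2/np.tan(np.radians(c['fovy'])/2)
    K=np.array([[f,0,c['cx']],[0,f,c['cy']],[0,0,1]])
    if 'hand_eye' in c:
        T=np.eye(4);T[:3,:3]=R.from_quat(o['ee_rot']).as_matrix();T[:3,3]=o['position']
        T=T@np.array(c['hand_eye'])
    else:
        Rm=R.from_rotvec(np.array(c['rvec']).ravel()).as_matrix();t=np.array(c['tvec']).ravel()
        T=np.eye(4);T[:3,:3]=Rm.T;T[:3,3]=-Rm.T@t
    if fn: cv2.imwrite('pics/'+fn,p[:,:,::-1]); np.savez('pics/'+fn[:-4]+'.npz',K=K,T=T,p=p)
    return p,K,T
def load(fn):
    d=np.load('pics/'+fn+'.npz'); return d['p'],d['K'],d['T']
def ray(K,T,uv):
    d=T[:3,:3]@np.linalg.inv(K)@np.array([uv[0],uv[1],1.]); return T[:3,3],d/np.linalg.norm(d)
def onz(K,T,uv,z):
    o,d=ray(K,T,uv); return o+d*(z-o[2])/d[2]
def tri(rs):
    A=np.zeros((3,3));b=np.zeros(3)
    for o,d in rs:
        M=np.eye(3)-np.outer(d,d);A+=M;b+=M@o
    x=np.linalg.solve(A,b); return x,[np.linalg.norm((np.eye(3)-np.outer(d,d))@(x-o)) for o,d in rs]
def proj(K,T,P):
    c=T[:3,:3].T@(np.array(P)-T[:3,3]);u=K@c;return u[:2]/u[2]
E
python3 - <<'E'
from h import *
for n in ['scene','top','wrist']:
    p,K,T=cap(n,n+'0.png'); print(n,K[0,0],K[:2,2],T.round(3).tolist())
o=manip.get_obs(); print({k:np.round(v,3).tolist() for k,v in o.items()})
print(R.from_quat(o['ee_rot']).as_matrix().round(3))
E
```

```text
scene 566.2607559080702 [327.18428139 238.402576  ] [[0.343, 0.55, -0.762, 1916.643], [0.939, -0.21, 0.272, -516.92], [-0.01, -0.809, -0.588, 1130.663], [0.0, 0.0, 0.0, 1.0]]
top 591.9253328708984 [321.0900887  232.58131362] [[0.008, -0.979, 0.202, 264.436], [-1.0, -0.009, -0.004, -7.619], [0.006, -0.202, -0.979, 1516.23], [0.0, 0.0, 0.0, 1.0]]
wrist 354.5198369888975 [317.32497978 237.97934174] [[-0.263, -0.916, -0.303, 255.767], [-0.965, 0.25, 0.081, 630.64], [0.001, 0.314, -0.95, 373.242], [0.0, 0.0, 0.0, 1.0]]
{'t': 0.15, 'q': [1.593, 0.359, 0.011, -0.0, -1.224, -0.288], 'qd': [0.001, -0.003, 0.003, 0.0, -0.002, 0.0], 'effort': [-0.001, -58.388, 29.365, 6.941, -0.004, 0.0], 'position': [177.248, 650.936, 219.877], 'ee_rot': [-0.562, -0.429, 0.562, -0.43], 'contact_force': [0.002, 0.166, 0.309], 'wrist_torque': [0.021, 0.043, 0.004], 'grip_width': 85.214}
[[-0.     0.965 -0.263]
 [-0.001 -0.263 -0.965]
 [-1.     0.     0.001]]
```

View pics/scene0.png

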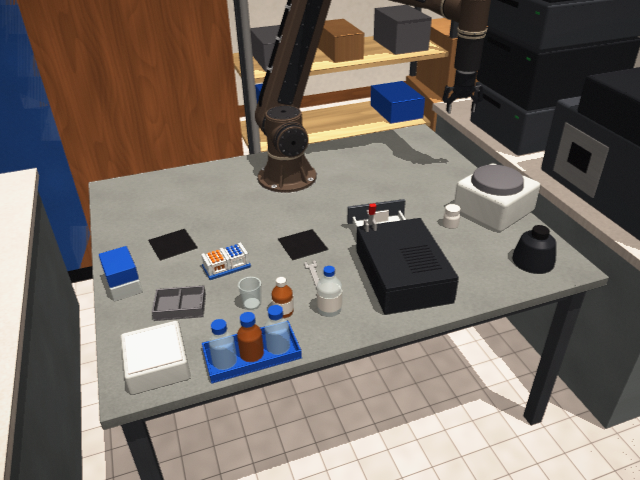

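View pics/top0.png

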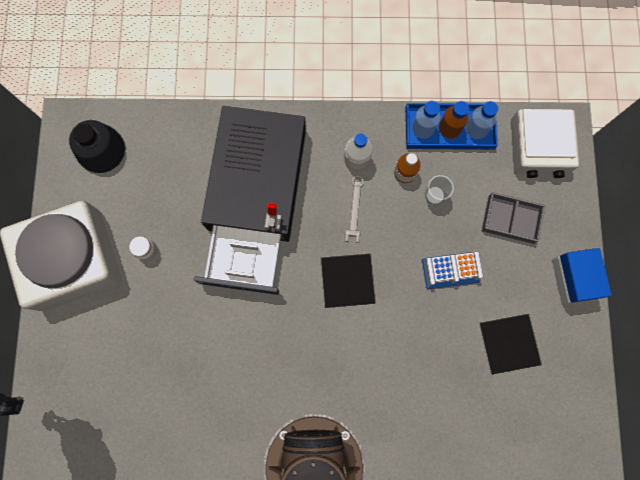

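View pics/wrist0.png

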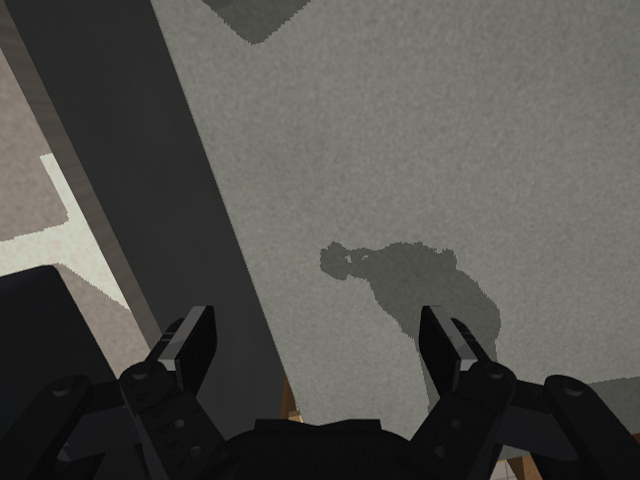

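Scene view: dock at about (226,260), blue caps on its right; two mats (172,244) and (303,244); module at (405,262) with the upright red lever at (373,208). Top view: drawer nest at (243,260), dock (453,269), mats (348,280) and (510,344).

Run:
```python
from h import *
p,K,T=load('top0')
ps,Ks,Ts=load('scene0')
for n,uv,z in [('matA',(348,280),4),('matB',(510,344),4),('dock',(453,269),40),('blue',(443,269),59),('amber',(467,265),59),('nest',(243,260),40),('lever',(272,209),180),('modFL',(203,224),102),('modFR',(288,237),102),('modBL',(222,107),102),('modBR',(306,115),102)]:
    print(n,onz(K,T,uv,z).round(1), np.hypot(*onz(K,T,uv,z)[:2]).round())
def blobs(p,m,tag,mn=15):
    n,l,s,c=cv2.connectedComponentsWithStats(m.astype(np.uint8))
    for i in range(1,n):
        if s[i,4]>mn: print(tag,s[i].tolist(),c[i].round(1))
for q,nm in((p,'top'),(ps,'scene')):
    hsv=cv2.cvtColor(q,cv2.COLOR_RGB2HSV)
    blobs(q,((hsv[...,0]<4)|(hsv[...,0]>175))&(hsv[...,1]>200)&(hsv[...,2]>100),nm+' red')
for fn,x0,y0,w,h,out in(('top0',190,190,160,120,'zt'),('top0',400,235,110,82,'zt2'),('scene0',330,180,140,105,'zs'),('scene0',190,225,80,60,'zs2')):
    q=load(fn)[0][y0:y0+h,x0:x0+w]; cv2.imwrite(f'pics/{out}.png',cv2.resize(q[:,:,::-1],(400,300),interpolation=cv2.INTER_CUBIC))
a=[cv2.imread(f'pics/{o}.png') for o in('zt','zt2','zs','zs2')]
cv2.imwrite('pics/z.png',np.vstack([np.hstack(a[:2]),np.hstack(a[2:])]))
```

```text
matA [452.2 -84.5   4. ] 460.0
matB [ 294.1 -492.1    4. ] 573.0
dock [ 477.9 -347.2   40. ] 591.0
blue [ 474.9 -317.9   59. ] 571.0
amber [ 485.5 -378.1   59. ] 615.0
nest [495.9 181.9  40. ] 528.0
lever [594.4 100.8 180. ] 603.0
modFL [574.2 274.7 102. ] 637.0
modFR [543.8  66.5 102. ] 548.0
modBL [879.8 241.2 102. ] 912.0
modBR [860.5  26.9 102. ] 861.0
top red [268, 203, 8, 6, 44] [271.4 205.7]
scene red [370, 204, 6, 11, 50] [372.1 208.4]
```

View pics/z.png

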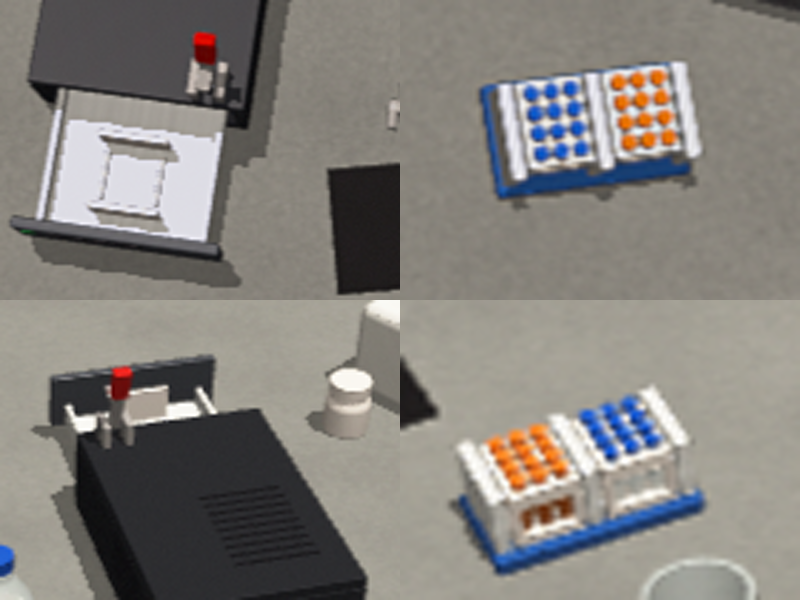

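```bash
cat >> h.py <<'E'
def plan(wps,n=None):
    """wps: list of (x,y,z,az_deg of tool z). prints rows"""
    o=manip.get_obs(); p=np.array(o['position']); Rc=R.from_quat(o['ee_rot'])
    out=[]
    for w in wps:
        a=np.radians(w[3]); X=np.array([0,0,-1.]);Z=np.array([np.cos(a),np.sin(a),0]);Y=np.cross(Z,X)
        Rt=R.from_matrix(np.c_[X,Y,Z]); t=np.array(w[:3],float)
        rv=(Rc.inv()*Rt).as_rotvec(degrees=True); d=t-p
        step=w[4] if len(w)>4 else 60
        k=max(1,int(np.ceil(max(np.linalg.norm(d)/step,np.linalg.norm(rv)/10.3))))
        for i in range(k):
            dl=Rc.inv().apply(d/k)/10; r=rv/k
            s=np.r_[dl.round(2),r.round(1)]; out.append(s)
            p=p+Rc.apply(s[:3]*10); Rc=Rc*R.from_rotvec(s[3:],degrees=True)
    for i in range(0,len(out),5):
        print('; '.join(' '.join(f'{v:g}' for v in s+0.) for s in out[i:i+5]))
E
python3 - <<'E'
from h import *
plan([(300,520,290,-105),(440,250,320,-97)])
E
```

```text
-1.75 3.82 2.35 -0.1 0 0; -1.75 3.82 2.36 -0.1 0 0; -1.75 3.81 2.37 -0.1 0 0; -1.75 3.81 2.37 -0.1 0 0; -0.49 3.41 3.75 -1.3 0 0
-0.49 3.32 3.83 -1.3 0 0; -0.49 3.23 3.9 -1.3 0 0; -0.49 3.14 3.98 -1.3 0 0; -0.49 3.05 4.05 -1.3 0 0; -0.49 2.96 4.12 -1.3 0 0
```

step_arm(
  commands="-1.75 3.8 2.4 0 0 0; -1.75 3.8 2.4 0 0 0; -1.75 3.8 2.4 0 0 0; -1.75 3.8 2.4 0 0 0; -0.5 3.4 3.75 -1.3 0 0",
  grip=-1,
)

```text
t: 0.78
position: [322.8, 472.9, 296.3]
ee_rot: [0.557, 0.436, -0.556, 0.436]
contact_force: [-0.3, -0.6, 0.4]
grip_width: 84.9
```

step_arm(
  commands="-0.5 3.3 3.8 -1.3 0 0; -0.5 3.2 3.9 -1.3 0 0; -0.5 3.1 4 -1.3 0 0; -0.5 3 4 -1.3 0 0; -0.5 3 4.1 -1.3 0 0",
)

```text
t: 1.4
position: [436.1, 247.1, 320.8]
ee_rot: [0.531, 0.467, -0.531, 0.467]
contact_force: [1.6, 0.1, -0.2]
grip_width: 85.4
```

Run:
```python
from h import *
cap('wrist','w1.png')
o=manip.get_obs(); print({k:np.round(v,3).tolist() for k,v in o.items()})
```

```text
{'t': 1.45, 'q': [0.901, 0.014, -0.192, 0.001, -1.365, 0.54], 'qd': [0.067, 0.005, 0.008, -0.006, 0.018, -0.167], 'effort': [0.782, -27.696, 29.316, 5.99, 0.639, -0.8], 'position': [437.732, 243.385, 321.761], 'ee_rot': [0.531, 0.466, -0.531, 0.467], 'contact_force': [1.39, -3.809, -0.327], 'wrist_torque': [-0.558, -0.16, 0.043], 'grip_width': 85.573}
```

View pics/w1.png

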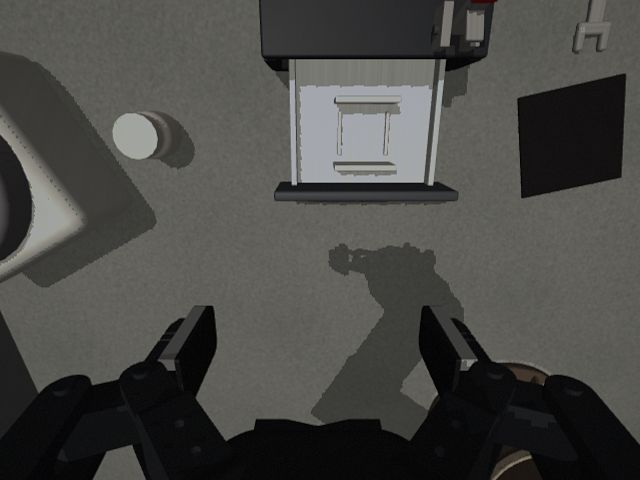

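Wrist view: drawer nest between end plates at (368,100) and (365,167), kerbs at columns 340 and 388; mat at (573,137). On to the dock.

Run:
```python
from h import *
p,K,T=load('w1')
for n,uv,z in [('plB',(368,103),60),('plF',(364,167),60),('kerbs',(364,134),37),('kL',(340,134),37),('kR',(388,134),37),('pl',(275,191),88),('pr',(457,191),88),('mat',(573,137),4)]: print(n,onz(K,T,uv,z).round(1))
plan([(450,-20,300,-97),(475,-290,220,-170,40)])
```

```text
plB [528.  180.3  60. ]
plF [459.7 190.7  60. ]
kerbs [495.  184.7  37. ]
kL [498.7 212.9  37. ]
kR [491.4 156.5  37. ]
pl [450.1 293.2  88. ]
pr [424.5  94.7  88. ]
mat [455.5 -83.6   4. ]
0.44 0.92 5.19 -0.1 0 0; 0.44 0.91 5.19 -0.1 0 0; 0.44 0.9 5.2 -0.1 0 0; 0.44 0.89 5.2 -0.1 0 0; 0.44 0.88 5.2 -0.1 0 0
1 0.71 3.31 9.1 0 0; 1 1.23 3.16 9.1 0 0; 1 1.71 2.92 9.1 0 0; 1 2.15 2.62 9.1 0 0; 1 2.54 2.24 9.1 0 0
1 2.86 1.81 9.1 0 0; 1 3.11 1.34 9.1 0 0; 1 3.29 0.83 9.1 0 0
```

step_arm(
  commands="0.4 0.9 5.2 0 0 0; 0.4 0.9 5.2 0 0 0; 0.4 0.9 5.2 0 0 0; 0.5 0.9 5.2 0 0 0; 0.5 0.9 5.2 0 0 0",
)

```text
t: 2.08
position: [446.5, -16.5, 298.6]
ee_rot: [0.531, 0.467, -0.531, 0.467]
contact_force: [0.7, -0.5, 0.7]
grip_width: 85.5
```

step_arm(
  commands="1 0.7 3.3 9.1 0 0; 1 1.2 3.2 9.1 0 0; 1 1.7 2.9 9.1 0 0; 1 2.15 2.6 9.1 0 0; 1 2.5 2.2 9.1 0 0",
)

```text
t: 2.7
position: [460.2, -184.0, 248.2]
ee_rot: [-0.671, -0.223, 0.671, -0.223]
contact_force: [0.1, -0.0, 0.6]
grip_width: 85.2
```

step_arm(
  commands="1 2.9 1.8 9.1 0 0; 1 3.1 1.3 9.1 0 0; 1 3.3 0.8 9.1 0 0; 0 0 0 0 0 0; 0 0 0 0 0 0",
)

```text
t: 3.32
position: [469.4, -284.1, 218.4]
ee_rot: [-0.704, -0.061, 0.705, -0.06]
contact_force: [0.4, 0.6, 0.1]
grip_width: 85.6
```

Run:
```python
from h import *
cap('wrist','w2.png')
o=manip.get_obs(); print({k:np.round(v,3).tolist() for k,v in o.items()})
```

```text
{'t': 3.375, 'q': [-0.187, 0.153, -0.271, -0.0, -1.147, 0.358], 'qd': [0.011, -0.008, -0.001, 0.0, 0.002, -0.001], 'effort': [-0.487, -40.231, 28.355, 6.708, 0.001, -0.007], 'position': [469.648, -283.841, 218.774], 'ee_rot': [0.705, 0.061, -0.704, 0.061], 'contact_force': [0.358, 0.246, 0.287], 'wrist_torque': [-0.039, 0.004, -0.024], 'grip_width': 85.131}
```

View pics/w2.png

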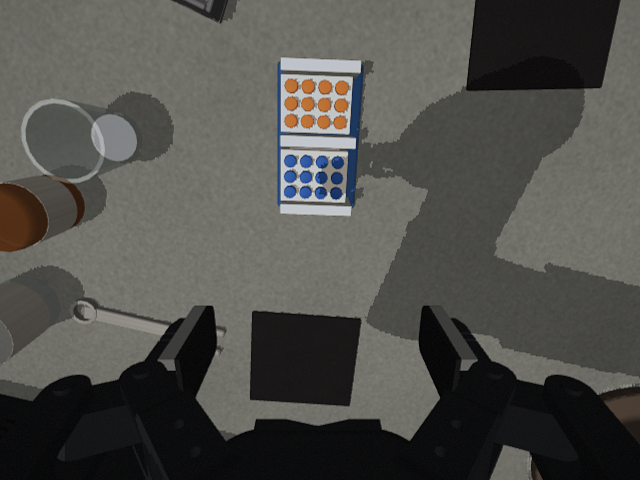

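Wrist view: blue caps 3x4 grid centred about (314,176), orange at (316,104), dock walls at rows 66, 142, 210.

```bash
cat >> h.py <<'E'
def caps(p,roi,hue=(100,125),amin=20,amax=400):
    x0,y0,x1,y1=roi; hsv=cv2.cvtColor(p[y0:y1,x0:x1],cv2.COLOR_RGB2HSV)
    m=((hsv[...,0]>hue[0])&(hsv[...,0]<hue[1])&(hsv[...,1]>130)&(hsv[...,2]>60)).astype(np.uint8)
    n,l,s,c=cv2.connectedComponentsWithStats(m,connectivity=4)
    return [(c[i]+[x0,y0],s[i]) for i in range(1,n) if amin<s[i,4]<amax and max(s[i,2],s[i,3])<1.7*min(s[i,2],s[i,3])]
E
python3 - <<'E'
from h import *
p,K,T=load('w2')
cs=caps(p,(270,140,365,210))
print(len(cs),[ (c.round(1).tolist(),int(s[4])) for c,s in cs])
co=caps(p,(270,60,365,140),(5,22)); print(len(co),[ (c.round(1).tolist(),int(s[4])) for c,s in co])
q,Kt,Tt=load('top0')
for z in(52,59): print(onz(K,T,np.mean([c for c,s in cs],0),z).round(1),onz(K,T,np.mean([c for c,s in co],0),z).round(1))
for nm,hue in(('top0',(100,125)),('top0',(5,22))):
  cc=caps(q,(420,245,490,292),hue,3,60);print(len(cc),[(c.round(1).tolist(),int(s[4])) for c,s in cc])
E
```

```text
12 [([289.8, 160.6], 111), ([305.6, 161.0], 109), ([321.5, 161.8], 109), ([337.2, 162.3], 107), ([289.7, 176.0], 105), ([305.3, 176.8], 106), ([320.9, 177.3], 103), ([336.3, 177.9], 104), ([289.6, 191.4], 103), ([304.8, 191.9], 105), ([320.1, 192.5], 102), ([335.6, 193.0], 100)]
12 [([290.8, 85.4], 142), ([307.6, 86.1], 137), ([324.5, 86.7], 140), ([341.3, 87.4], 140), ([290.5, 103.1], 132), ([307.2, 103.8], 133), ([323.8, 104.5], 130), ([340.4, 105.0], 135), ([290.5, 120.3], 127), ([306.6, 121.0], 125), ([323.1, 121.6], 127), ([339.5, 122.1], 125)]
[ 479.4 -314.9   52. ] [ 487.6 -375.8   52. ]
[ 479.5 -315.9   59. ] [ 487.6 -375.5   59. ]
12 [([446.3, 258.7], 10), ([441.2, 259.5], 10), ([435.7, 260.1], 9), ([442.0, 264.8], 10), ([447.3, 264.3], 10), ([436.5, 265.5], 12), ([448.5, 269.6], 11), ([442.9, 270.3], 9), ([437.7, 271.1], 9), ([444.0, 275.8], 10), ([449.3, 275.1], 9), ([438.5, 276.5], 12)]
4 [([470.4, 255.6], 13), ([471.3, 260.9], 12), ([472.4, 266.6], 13), ([473.5, 272.2], 13)]
```

Run:
```python
from h import *
p,K,T=load('w2'); q,Kt,Tt=load('top0'); s_,Ks,Ts=load('scene0')
cw=np.mean([c for c,s in caps(p,(270,140,365,210))],0); ct=np.mean([c for c,s in caps(q,(420,245,490,292),(100,125),3,60)],0)
cc=caps(s_,(215,240,250,275),(100,125),3,60); print(len(cc)); 
print('tri',tri([ray(K,T,cw),ray(Kt,Tt,ct)]))
c=np.array([c for c,s in caps(p,(270,140,365,210))]).reshape(3,4,2)
P=np.array([[onz(K,T,u,58)[:2] for u in r] for r in c])
dx=(P[:,0]-P[:,3]).mean(0); dy=(P[2]-P[0]).mean(0)
print(dx,dy,np.degrees(np.arctan2(dx[1],dx[0])),np.degrees(np.arctan2(-dy[0],dy[1])))
plan([(479,-315,100,-171.8)])
```

```text
3
tri (array([ 478.90502435, -316.32667502,   59.67763003]), [np.float64(0.688033547207886), np.float64(0.6880335472078813)])
[40.85249269  5.51609119] [-3.62957371 26.84121302] 7.689831608386989 7.701046730909526
3.96 1.08 -0.13 0.5 0 0; 3.96 1.08 -0.14 0.5 0 0; 3.96 1.07 -0.15 0.5 0 0
```

step_arm(
  commands="3.9 1.05 -0.1 0.5 0 0; 3.9 1.1 -0.1 0.5 0 0; 4 1.1 -0.2 0.4 0 0; 0 0 0 0 0 0; 0 0 0 0 0 0",
)

```text
t: 4.0
position: [479.8, -315.4, 102.2]
ee_rot: [0.706, 0.052, -0.705, 0.053]
contact_force: [0.3, 0.5, 0.9]
grip_width: 85.7
```

Run:
```python
from h import *
p,K,T=cap('wrist','w3.png')
o=manip.get_obs(); print({k:np.round(v,3).tolist() for k,v in o.items() if k in('t','position','ee_rot','contact_force')})
```

```text
{'t': 4.05, 'position': [480.067, -315.48, 102.693], 'ee_rot': [0.706, 0.052, -0.704, 0.053], 'contact_force': [0.766, -0.279, -0.537]}
```

View pics/w3.png

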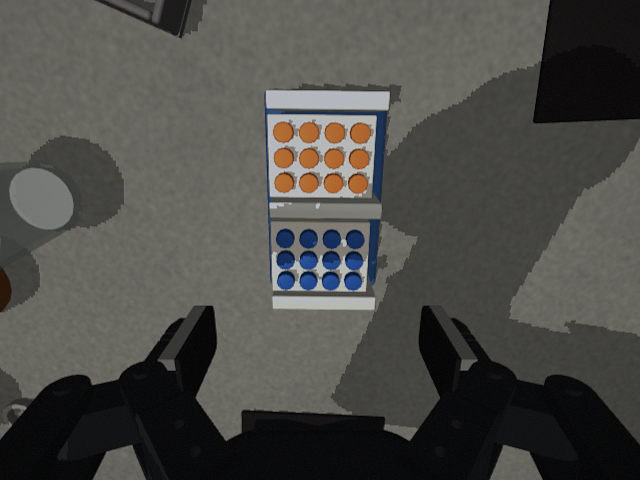

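Run:
```python
from h import *
p,K,T=load('w3'); p2,K2,T2=load('w2')
c=[c for c,s in caps(p,(265,215,380,300),amin=60,amax=600)]; print(len(c))
cw=np.mean([c for c,s in caps(p2,(270,140,365,210))],0)
cm=np.mean(c,0);print(cm,onz(K,T,cm,58.5)); print(tri([ray(K,T,cm),ray(K2,T2,cw)]))
print(proj(K,T,manip.get_obs()['position']),proj(K,T,[480,-315.5,59]))
```

```text
12
[319.32585505 260.63462197] [ 479.51394663 -315.98179413   58.5       ]
(array([ 479.49768445, -315.80138975,   58.05192603]), [np.float64(0.012486756151887773), np.float64(0.012486756151846428)])
[318.37248751 295.80899405] [318.40445637 261.57679052]
```

Run:
```python
from h import *
plan([(479.4,-315.9,36,-172.3,25)])
```

```text
2.22 0.01 0.03 0.3 0 0; 2.22 0.01 0.03 0.3 0 0; 2.22 0.01 0.03 0.3 0 0
```

step_arm(
  commands="2.2 0 0 0.9 0 0; 2.2 0 0 0 0 0; 2.2 0.05 0.1 0 0 0; 0 0 0 0 0 0; 0 0 0 0 0 0",
)

```text
t: 4.68
position: [479.1, -316.5, 36.5]
ee_rot: [0.706, 0.046, -0.705, 0.047]
contact_force: [0.4, 0.2, -0.0]
grip_width: 85.1
```

step_arm(
  commands="0 0 0 0 0 0; 0 0 0 0 0 0; 0 0 0 0 0 0; 0 0 0 0 0 0; 0 0 0 0 0 0",
  grip=1,
)

```text
t: 5.3
position: [479.9, -317.2, 37.4]
ee_rot: [0.707, 0.046, -0.704, 0.047]
contact_force: [-2.7, 0.7, 15.5]
grip_width: 53.1
```

Run:
```python
from h import *
p,K,T=cap('wrist','w4.png')
o=manip.get_obs(); print({k:np.round(v,3).tolist() for k,v in o.items() })
p,K,T=cap('scene','s4.png')
cv2.imwrite('pics/s4z.png',cv2.resize(p[190:310,150:310,::-1],(800,600),interpolation=cv2.INTER_CUBIC))
```

```text
{'t': 5.35, 'q': [-0.243, 0.377, -0.436, 0.001, -0.753, 0.374], 'qd': [0.001, -0.001, 0.001, 0.0, -0.001, -0.0], 'effort': [0.158, -43.949, 18.166, 3.692, 0.528, 0.004], 'position': [479.902, -317.229, 37.371], 'ee_rot': [0.707, 0.046, -0.704, 0.047], 'contact_force': [-2.391, 0.616, 15.39], 'wrist_torque': [0.421, 0.457, 0.017], 'grip_width': 53.437}
```

View pics/w4.png

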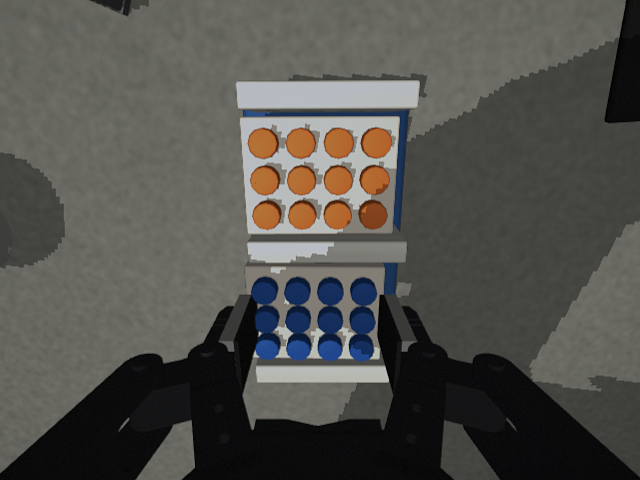

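View pics/s4z.png

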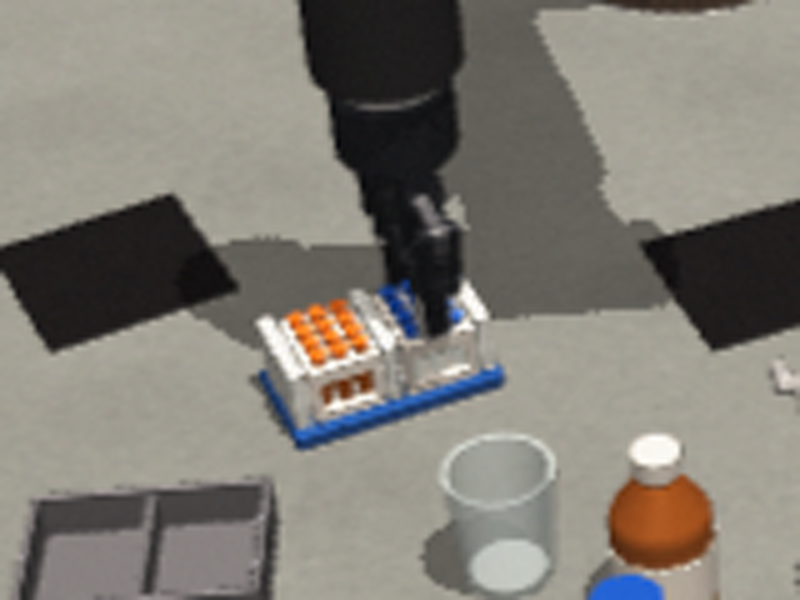

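Run:
```python
from h import *
p,K,T=load('s4')
ux=np.array([np.cos(.134),np.sin(.134),0])
for z in(12,23,30,40,52,60):
  for s in (30,36): print(z,s,((proj(K,T,np.array([479.4,-316,z])+s*ux)-[150,190])*5).round(0))
p,K,T=load('w4')
for z in(23,37,52):
  for s in(-30,30): print(z,s,proj(K,T,np.array([479.4,-316,z])+s*ux).round(0))
```

```text
12 30 [444. 381.]
12 36 [447. 386.]
23 30 [442. 367.]
23 36 [446. 373.]
30 30 [441. 359.]
30 36 [445. 364.]
40 30 [440. 346.]
40 36 [443. 351.]
52 30 [438. 331.]
52 36 [441. 336.]
60 30 [436. 321.]
60 36 [440. 326.]
23 -30 [377. 285.]
23 30 [262. 285.]
37 -30 [382. 298.]
37 30 [258. 298.]
52 -30 [387. 314.]
52 30 [252. 314.]
```

The opening of 53 mm (under the rack's 60), 15 N upward and both views say the tips rest on the rack's top: the real tips are some 17–20 mm behind the TCP, unlike the text. Opening and measuring again.

step_arm(
  commands="0 0 0 0 0 0; 0 0 0 0 0 0; 0 0 0 0 0 0; 0 0 0 0 0 0",
  grip=-1,
)

```text
t: 5.9
position: [477.8, -316.2, 34.4]
ee_rot: [-0.705, -0.046, 0.706, -0.046]
contact_force: [-0.4, 0.4, -0.4]
grip_width: 85.3
```

Run:
```python
from h import *
p,K,T=cap('wrist','w5.png')
o=manip.get_obs(); print({k:np.round(v,3).tolist() for k,v in o.items() if k in('t','position','ee_rot','contact_force','grip_width')})
c=[c for c,s in caps(p,(240,260,390,370),amin=100,amax=1200)];print(len(c));cm=np.mean(c,0);print(cm,onz(K,T,cm,58.5))
p,K,T=cap('scene','s5.png')
cv2.imwrite('pics/s5z.png',cv2.resize(p[210:290,180:290,::-1],(800,582),interpolation=cv2.INTER_CUBIC))
```

```text
{'t': 5.95, 'position': [477.784, -316.256, 34.393], 'ee_rot': [-0.705, -0.046, 0.706, -0.046], 'contact_force': [-0.536, -0.201, 0.47], 'grip_width': 85.367}
12
[312.49806973 322.81586328] [ 480.52813491 -315.79639225   58.5       ]
```

View pics/w5.png

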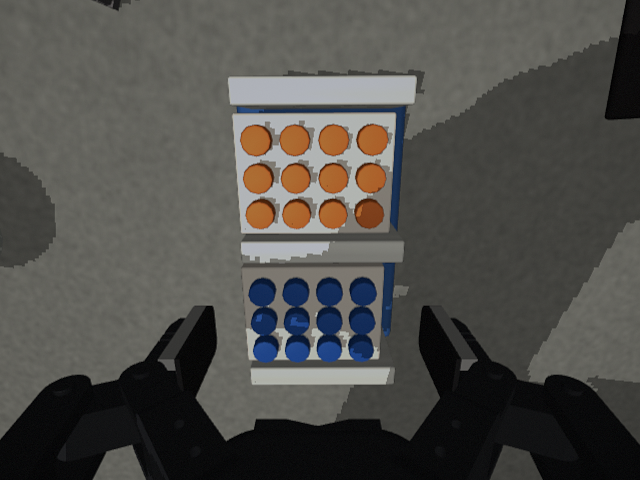

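View pics/s5z.png

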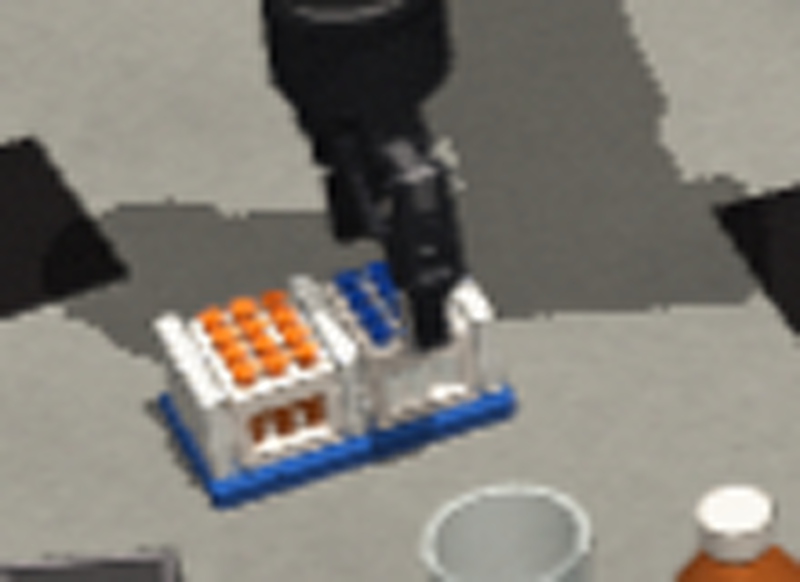

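step_arm(
  commands="1.1 0 -0.15 0 0 0; 1.1 0 0 0 0 0; 0 0 0 0 0 0; 0 0 0 0 0 0",
)

```text
t: 6.5
position: [479.3, -316.1, 12.3]
ee_rot: [-0.705, -0.046, 0.706, -0.046]
contact_force: [0.2, -0.4, 0.9]
grip_width: 85.6
```

Run:
```python
from h import *
p,K,T=cap('wrist','w6.png')
o=manip.get_obs(); print({k:np.round(v,3).tolist() for k,v in o.items() if k in('t','position','ee_rot','contact_force','grip_width')})
p,K,T=cap('scene','s6.png')
a=cv2.resize(p[210:290,180:290,::-1],(400,290),interpolation=cv2.INTER_CUBIC)
b=cv2.resize(load('w6')[0][:,:,::-1],(400,300))[:290]
cv2.imwrite('pics/c6.png',np.hstack([a,b]))
```

```text
{'t': 6.55, 'position': [479.512, -316.158, 12.639], 'ee_rot': [-0.706, -0.046, 0.706, -0.046], 'contact_force': [-0.042, -0.196, -0.599], 'grip_width': 84.919}
```

View pics/c6.png

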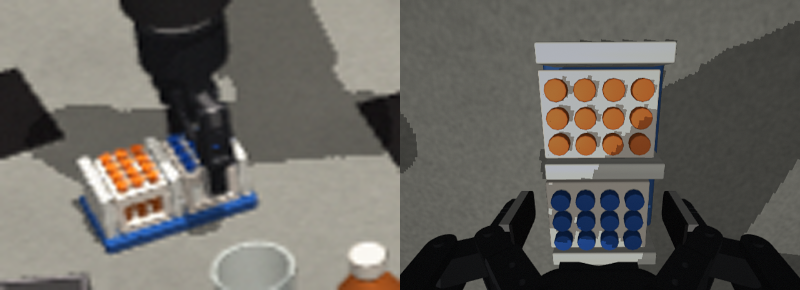

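Tips now reach well down the rack's end face, no contact force at TCP z = 12. Closing.

step_arm(
  commands="0 0 0 0 0 0; 0 0 0 0 0 0; 0 0 0 0 0 0; 0 0 0 0 0 0; 0 0 0 0 0 0",
  grip=1,
)

```text
t: 7.22
position: [479.8, -316.2, 13.2]
ee_rot: [0.706, 0.046, -0.705, 0.046]
contact_force: [-0.7, -0.2, 6.0]
grip_width: 59.0
```

step_arm(
  commands="-0.5 0 0 0 0 0; -1 0 0 0 0 0; -2 0 0 0 0 0; -3 0 0 0 0 0; -3 0 0 0 0 0",
)

```text
t: 7.85
position: [479.2, -316.0, 108.9]
ee_rot: [-0.706, -0.046, 0.706, -0.046]
contact_force: [-0.7, -0.9, -0.8]
grip_width: 59.0
```

Run:
```python
from h import *
p,K,T=cap('wrist','w7.png')
o=manip.get_obs(); print({k:np.round(v,3).tolist() for k,v in o.items() if k in('t','position','ee_rot','contact_force','grip_width')})
p,K,T=cap('scene','s7.png')
a=cv2.resize(p[190:290,160:290,::-1],(400,300),interpolation=cv2.INTER_CUBIC)
b=cv2.resize(load('w7')[0][:,:,::-1],(400,300))
cv2.imwrite('pics/c7.png',np.hstack([a,b]))
```

```text
{'t': 7.9, 'position': [481.347, -317.09, 113.285], 'ee_rot': [0.707, 0.045, -0.704, 0.047], 'contact_force': [0.719, -0.641, 3.12], 'grip_width': 58.874}
```

View pics/c7.png

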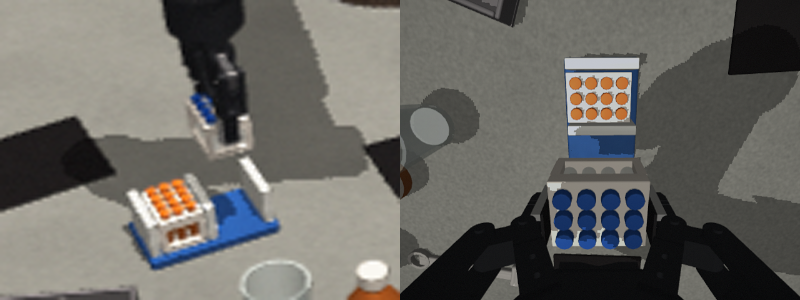

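Run:
```python
from h import *
plan([(457,-84,115,-187.4,45)])
q,Kt,Tt=load('top0')
m=(q.max(2)<45).astype(np.uint8); m=m[245:315,312:385]
n,l,s,c=cv2.connectedComponentsWithStats(m);i=1+s[1:,4].argmax();print(s[i]);ct=c[i]+[312,245]
w,K,T=load('w1'); m=(w.max(2)<45).astype(np.uint8)[60:210,505:640];n,l,s,c=cv2.connectedComponentsWithStats(m);i=1+s[1:,4].argmax();print(s[i]);cw=c[i]+[505,60]
print(onz(Kt,Tt,ct,4),onz(K,T,cw,4),tri([ray(Kt,Tt,ct),ray(K,T,cw)]))
cn=cv2.findContours((l==i).astype(np.uint8),0,2)[0][0]; r=cv2.approxPolyDP(cn,8,True)[:,0]+[505,60]; print([onz(K,T,u,4)[:2].round(0).tolist() for u in r])
```

```text
-0.07 -3.9 -0.1 2.5 -0.1 0; -0.07 -3.9 0.07 2.5 -0.1 0; -0.07 -3.9 0.24 2.5 -0.1 0; -0.07 -3.88 0.41 2.5 -0.1 0; -0.06 -3.86 0.58 2.5 -0.1 0
-0.06 -3.83 0.74 2.5 -0.1 0
[  10    9   53   53 2407]
[   12    14   109   124 10651]
[451.22596695 -83.23203163   4.        ] [457.54846944 -81.12752725   4.        ] (array([454.42049685, -84.50839979,  -2.68841072]), [np.float64(2.5264861061948407), np.float64(2.5264861061948642)])
[[522.0, -139.0], [511.0, -11.0], [385.0, -22.0], [396.0, -150.0]]
```

step_arm(
  commands="0 -3.9 -0.1 2.5 0 0; 0 -3.9 0.1 2.5 0 0; 0 -3.9 0.2 2.5 0 0; -0.1 -3.9 0.4 2.5 0 0; -0.1 -3.9 0.6 2.5 0 0",
)

```text
t: 8.57
position: [458.5, -120.2, 109.5]
ee_rot: [-0.706, 0.032, 0.706, 0.032]
contact_force: [-0.1, 0.6, -0.3]
grip_width: 59.2
```

step_arm(
  commands="-0.1 -3.8 0.7 2.5 0 0; 0 0 0 0 0 0; 0 0 0 0 0 0; 0 0 0 0 0 0",
)

```text
t: 9.07
position: [455.2, -83.6, 110.4]
ee_rot: [-0.705, 0.047, 0.706, 0.047]
contact_force: [0.5, -0.5, -1.3]
grip_width: 58.9
```

Run:
```python
from h import *
p,K,T=cap('wrist','w8.png')
o=manip.get_obs(); print({k:np.round(v,3).tolist() for k,v in o.items() if k in('t','position','ee_rot','contact_force','grip_width')})
plan([(457,-83,15,-187.4,25)])
```

```text
{'t': 9.125, 'position': [455.233, -83.676, 110.418], 'ee_rot': [-0.705, 0.047, 0.706, 0.047], 'contact_force': [0.479, -0.288, -0.974], 'grip_width': 58.913}
2.39 -0.02 -0.04 0 0 0; 2.39 -0.02 -0.04 0 0 0; 2.39 -0.02 -0.04 0 0 0; 2.39 -0.02 -0.04 0 0 0
```

View pics/w8.png

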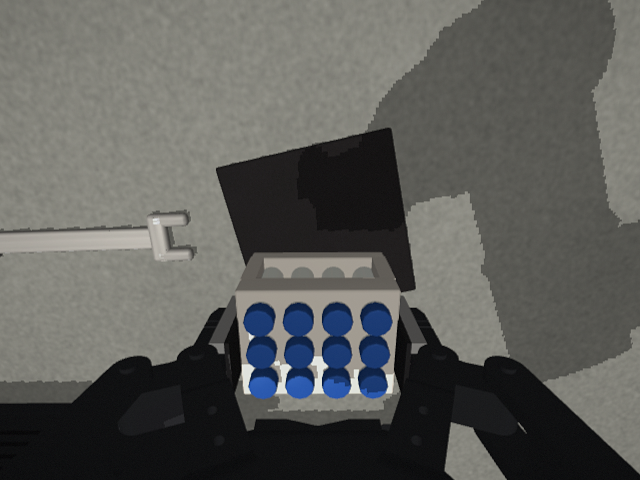

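Rack held upright over the mat (corners (218,168), (390,128), (414,290)). Lowering.

step_arm(
  commands="2.8 0 0 0 0 0; 2.8 0 0 0 0 0; 2.5 0 0 0 0 0; 1.2 0 0 0 0 0; 0 0 0 0 0 0",
)

```text
t: 9.75
position: [454.9, -83.5, 17.1]
ee_rot: [-0.705, 0.047, 0.706, 0.046]
contact_force: [0.2, 0.0, -0.3]
grip_width: 58.8
```

step_arm(
  commands="0.2 0 0 0 0 0; 0.2 0 0 0 0 0; 0.2 0 0 0 0 0; 0 0 0 0 0 0",
)

```text
t: 10.25
position: [455.4, -82.9, 11.7]
ee_rot: [0.706, -0.046, -0.706, -0.046]
contact_force: [-0.1, -0.0, -0.2]
grip_width: 59.2
```

step_arm(
  commands="0.2 0 0 0 0 0; 0.15 0 0 0 0 0; 0 0 0 0 0 0",
)

```text
t: 10.62
position: [455.2, -83.0, 7.9]
ee_rot: [-0.705, 0.046, 0.706, 0.046]
contact_force: [-0.8, -0.2, -2.1]
grip_width: 58.8
```

step_arm(
  commands="0.15 0 0 0 0 0; 0 0 0 0 0 0; 0 0 0 0 0 0",
)

```text
t: 11.0
position: [455.4, -82.9, 6.6]
ee_rot: [-0.706, 0.046, 0.706, 0.046]
contact_force: [-0.2, 0.2, -0.8]
grip_width: 58.8
```

step_arm(
  commands="0.15 0 0 0 0 0; 0 0 0 0 0 0; 0 0 0 0 0 0",
)

```text
t: 11.38
position: [455.5, -82.9, 5.2]
ee_rot: [0.706, -0.046, -0.705, -0.046]
contact_force: [-0.4, 0.6, 2.2]
grip_width: 58.7
```

step_arm(
  commands="0.1 0 0 0 0 0; 0 0 0 0 0 0; 0 0 0 0 0 0",
)

```text
t: 11.75
position: [455.5, -82.9, 5.1]
ee_rot: [0.706, -0.046, -0.705, -0.046]
contact_force: [-5.7, 1.9, 17.3]
grip_width: 58.8
```

step_arm(
  commands="0 0 0 0 0 0; 0 0 0 0 0 0; 0 0 0 0 0 0; 0 0 0 0 0 0",
  grip=-1,
)

```text
t: 12.25
position: [455.3, -83.0, 3.9]
ee_rot: [-0.705, 0.046, 0.706, 0.046]
contact_force: [-0.0, -0.1, 0.4]
grip_width: 85.3
```

step_arm(
  commands="-1 0 0 0 0 0; -3 0 0 0 0 0; -5 0 0 0 0 0; -3 0 0 0 0 0; 0 0 0 0 0 0",
)

```text
t: 12.88
position: [457.1, -82.7, 127.3]
ee_rot: [0.708, -0.046, -0.704, -0.047]
contact_force: [-0.9, -0.4, -0.6]
grip_width: 85.3
```

Run:
```python
from h import *
p,K,T=cap('wrist','w9.png')
o=manip.get_obs(); print({k:np.round(v,3).tolist() for k,v in o.items() if k in('t','q','position','ee_rot','contact_force','grip_width')})
c=[c for c,s in caps(p,(200,150,450,400),amin=60,amax=1200)];print(len(c))
P=np.array([onz(K,T,u,50.5)[:2] for u in c]);print(P.mean(0));r=cv2.minAreaRect(P.astype(np.float32));print(r)
```

```text
{'t': 12.925, 'q': [0.247, 0.096, -0.575, -0.0, -0.897, -0.379], 'position': [456.021, -82.765, 125.645], 'ee_rot': [0.707, -0.046, -0.704, -0.047], 'contact_force': [-1.115, 0.051, -1.717], 'grip_width': 85.681}
12
[456.15594738 -82.69891611]
((456.1930847167969, -82.71318817138672), (27.24492645263672, 41.275146484375), 82.88968658447266)
```

View pics/w9.png

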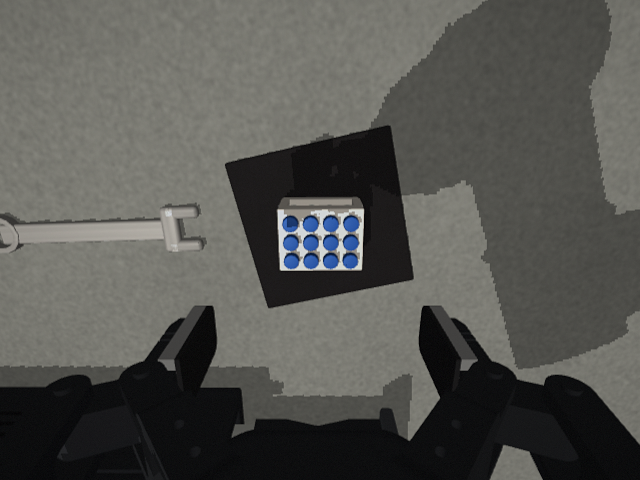

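Rack stands on the mat at (456.2,-82.7), yaw -7.1°. While empty-handed, I look at the nest from above.

Run:
```python
from h import *
plan([(430,185,220,-97.4)])
```

```text
-1.05 -2.91 0.67 -10 0 0; -1.05 -2.99 0.16 -10 0 0; -1.05 -2.97 -0.36 -10 0 0; -1.05 -2.86 -0.87 -10 0 0; -1.05 -2.66 -1.36 -10 0 0
-1.05 -2.39 -1.8 -10 0 0; -1.05 -2.04 -2.19 -10 0 0; -1.05 -1.63 -2.51 -10 0 0; -1.05 -1.17 -2.75 -10 0 0
```

step_arm(
  commands="-1 -2.9 0.7 -10 0 0; -1 -3 0.2 -10 0 0; -1 -3 -0.4 -10 0 0; -1.1 -2.9 -0.9 -10 0 0; -1.1 -2.7 -1.4 -10 0 0",
)

```text
t: 13.55
position: [440.0, 67.9, 175.6]
ee_rot: [-0.658, -0.258, 0.659, -0.258]
contact_force: [1.1, 0.5, 0.7]
grip_width: 85.6
```

step_arm(
  commands="-1.1 -2.4 -1.8 -10 0 0; -1.1 -2 -2.2 -10 0 0; -1 -1.6 -2.5 -10 0 0; -1 -1.2 -2.8 -10 0 0; 0 0 0 0 0 0",
)

```text
t: 14.18
position: [429.7, 188.1, 217.8]
ee_rot: [-0.531, -0.467, 0.531, -0.467]
contact_force: [0.8, -0.3, 0.1]
grip_width: 85.3
```

step_arm(
  commands="0 0 0 0 0 0; 0 0 0 0 0 0",
)

```text
t: 14.42
position: [429.6, 185.8, 217.5]
ee_rot: [-0.532, -0.466, 0.533, -0.466]
contact_force: [-0.6, 0.5, -0.4]
grip_width: 85.3
```

Run:
```python
from h import *
p,K,T=cap('wrist','w10.png')
o=manip.get_obs(); print({k:np.round(v,3).tolist() for k,v in o.items() if k in('t','q','position','ee_rot','contact_force','grip_width')})
```

```text
{'t': 14.475, 'q': [0.83, 0.014, -0.429, -0.0, -1.129, 0.608], 'position': [429.685, 185.859, 217.637], 'ee_rot': [-0.532, -0.466, 0.532, -0.466], 'contact_force': [0.211, -1.091, -0.01], 'grip_width': 85.408}
```

View pics/w10.png

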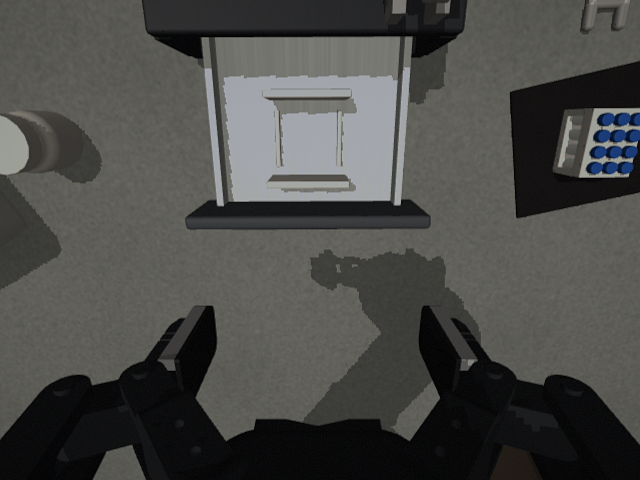

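Run:
```python
from h import *
p,K,T=load('w10')
cv2.imwrite('pics/z10.png',cv2.resize(p[75:225,210:410,::-1],(800,600),interpolation=cv2.INTER_NEAREST))
```

```text
(no output)
```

View pics/z10.png

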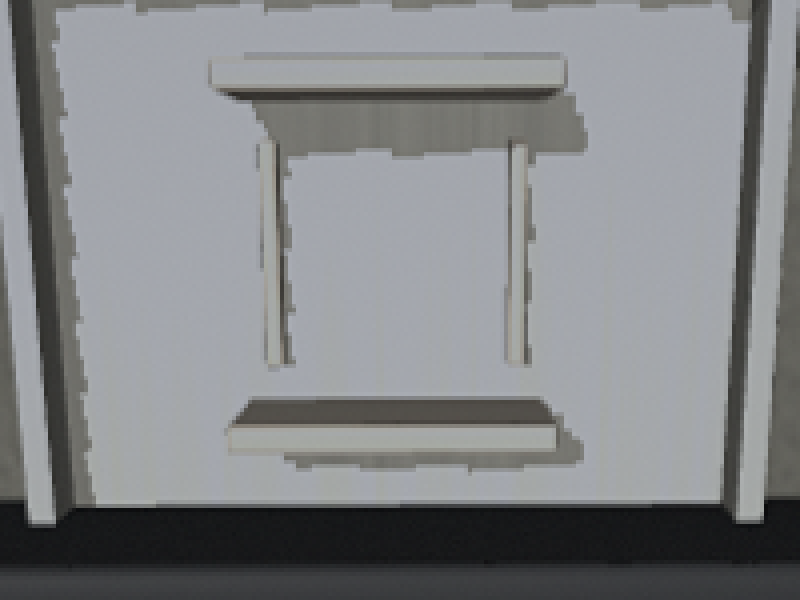

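Run:
```python
from h import *
p,K,T=load('w10')
f=lambda u,v:(210+u/4-.5,75+v/4-.5)
def P(u,v,z): return onz(K,T,f(u,v),z)
for z in(62,66,72):
    b=[P(210,88,z),P(566,88,z)];fr=[P(228,425,z),P(556,425,z)]
    print(z,'back',np.mean(b,0).round(1),'len',np.linalg.norm(b[0]-b[1]).round(1),'yaw',np.degrees(np.arctan2(-(b[0]-b[1])[0]*-1,(b[0]-b[1])[1])).round(1),'front',np.mean(fr,0).round(1),np.linalg.norm(fr[0]-fr[1]).round(1),'gap',np.linalg.norm(np.mean(b,0)-np.mean(fr,0)).round(1),'mid',((np.mean(b,0)+np.mean(fr,0))/2).round(1))
for z in(37,):
    L=[P(276,143,z),P(284,363,z)];Rr=[P(510,145,z),P(507,363,z)]
    Lm,Rm=np.mean(L,0),np.mean(Rr,0)
    print(Lm.round(1),Rm.round(1),'gap',np.linalg.norm(Lm-Rm).round(1),'mid',((Lm+Rm)/2).round(1),'yaw',np.degrees(np.arctan2((Lm-Rm)[0],(Lm-Rm)[1])))
    for E in(L,Rr): d=E[0]-E[1];print('kerb dir',np.degrees(np.arctan2(d[1],d[0])),np.linalg.norm(d))
# panel top edges
for uv in((187,217),(430,217)):
  print('panel front top',onz(K,T,uv,88).round(1))
for uv in((147,30),(464,30)):
  print('module front top',onz(K,T,uv,102).round(1))
```

```text
62 back [529.7 182.   62. ] len 72.1 yaw 7.6 front [462.  190.8  62. ] 71.4 gap 68.3 mid [495.9 186.4  62. ]
66 back [529.5 181.9  66. ] len 71.2 yaw 7.6 front [462.7 190.6  66. ] 70.5 gap 67.4 mid [496.1 186.3  66. ]
72 back [529.1 181.8  72. ] len 69.8 yaw 7.6 front [463.6 190.4  72. ] 69.1 gap 66.1 mid [496.4 186.1  72. ]
[499.5 211.8  37. ] [492.5 160.4  37. ] gap 51.8 mid [496.  186.1  37. ] yaw 7.852787247430541
kerb dir -7.380191593421093 48.08010107657868
kerb dir -7.456386350050545 47.669927985490595
panel front top [449.7 292.2  88. ]
panel front top [423.1  93.7  88. ]
module front top [582.3 281.  102. ]
module front top [554.2  70.9 102. ]
```

Zoomed nest: back plate inner edge row ~97, front plate inner edge ~181, kerbs' inner faces at columns 279/337; gaps come out 66.1 and 51.8 mm as they should. Nest centre (496.2,186.1), yaw -7.5°.

Run:
```python
from h import *
plan([(456.2,-82.7,90,-97.1,58)])
```

```text
2.13 1.03 4.38 -0.1 0 0; 2.13 1.03 4.38 -0.1 0 0; 2.13 1.02 4.38 -0.1 0 0; 2.13 1.01 4.38 -0.1 0 0; 2.13 1 4.38 -0.1 0 0
2.13 0.99 4.39 -0.1 0 0
```

step_arm(
  commands="2.1 1 4.4 0 0 0; 2.1 1 4.4 0 0 0; 2.1 1 4.4 0 0 0; 2.1 1 4.4 0 0 0; 2.1 1 4.4 -0.5 0 0",
)

```text
t: 15.1
position: [450.4, -39.9, 112.6]
ee_rot: [0.53, 0.468, -0.53, 0.468]
contact_force: [1.1, 0.8, -0.9]
grip_width: 85.2
```

step_arm(
  commands="2.1 1 4.4 0 0 0; 0 0 0 0 0 0; 0 0 0 0 0 0; 0 0 0 0 0 0",
)

```text
t: 15.6
position: [455.6, -82.3, 92.7]
ee_rot: [0.53, 0.468, -0.529, 0.469]
contact_force: [-0.5, -0.8, -0.3]
grip_width: 85.4
```

```bash
cat > m.py <<'E'
from h import *
import sys
fn=sys.argv[1]
p,K,T=cap('wrist',fn+'.png')
o=manip.get_obs(); print({k:np.round(v,3).tolist() for k,v in o.items() if k in('t','position','ee_rot','contact_force','grip_width')})
c=[c for c,s in caps(p,(200,150,450,420),amin=60,amax=1500)];print(len(c),np.mean(c,0))
P=np.array([onz(K,T,u,50.5)[:2] for u in c]);print(P.mean(0),cv2.minAreaRect(P.astype(np.float32)))
Rm=R.from_quat(o['ee_rot']).as_matrix();print('x axis',Rm[:,0].round(3),'az',np.degrees(np.arctan2(Rm[1,2],Rm[0,2])).round(2))
E
python3 m.py w11
```

```text
{'t': 15.65, 'position': [455.603, -82.111, 92.7], 'ee_rot': [0.53, 0.468, -0.529, 0.469], 'contact_force': [-0.387, 0.218, 0.153], 'grip_width': 85.34}
12 [318.44797151 261.5880103 ]
[457.0917944  -82.26756241] ((457.08428955078125, -82.25343322753906), (26.94405174255371, 40.957427978515625), 82.71450805664062)
x axis [ 0.001  0.    -1.   ] az -96.96
```

View pics/w11.png

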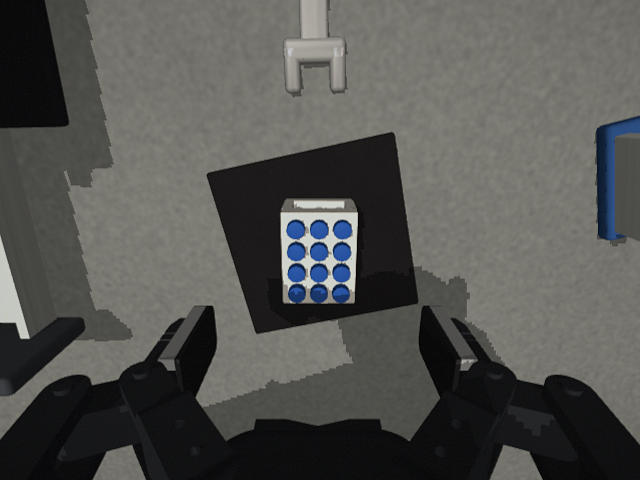

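step_arm(
  commands="2.6 0.1 0 0.2 0 0; 2.6 0 0 0 0 0; 2.4 0 0 0 0 0; 1.2 0 0 0 0 0; 0 0 0 0 0 0",
)

```text
t: 16.27
position: [456.0, -82.6, 3.9]
ee_rot: [-0.53, -0.468, 0.531, -0.468]
contact_force: [-0.1, 0.7, -0.3]
grip_width: 85.9
```

step_arm(
  commands="0 0 0 0 0 0; 0 0 0 0 0 0; 0 0 0 0 0 0; 0 0 0 0 0 0; 0 0 0 0 0 0",
  grip=1,
)

```text
t: 16.9
position: [456.9, -82.9, 5.1]
ee_rot: [0.531, 0.467, -0.53, 0.468]
contact_force: [-1.1, 1.8, 6.8]
grip_width: 45.0
```

```bash
python3 m.py w12
```

```text
{'t': 16.95, 'position': [456.857, -82.89, 5.116], 'ee_rot': [0.531, 0.467, -0.53, 0.468], 'contact_force': [-2.644, 0.9, 6.438], 'grip_width': 45.049}
0 nan
  return _methods._mean(a, axis=axis, dtype=dtype,
  ret = ret.dtype.type(ret / rcount)
m.py:7: RuntimeWarning: Mean of empty slice.
  P=np.array([onz(K,T,u,50.5)[:2] for u in c]);print(P.mean(0),cv2.minAreaRect(P.astype(np.float32)))
Traceback (most recent call last):
  File "m.py", line 7, in <module>
    P=np.array([onz(K,T,u,50.5)[:2] for u in c]);print(P.mean(0),cv2.minAreaRect(P.astype(np.float32)))
                                                                 ~~~~~~~~~~~~~~~^^^^^^^^^^^^^^^^^^^^^^
cv2.error: OpenCV(4.12.0) /io/opencv/modules/imgproc/src/convhull.cpp:143: error: (-215:Assertion failed) total >= 0 && (depth == CV_32F || depth == CV_32S) in function 'convexHull'
```

View pics/w12.png

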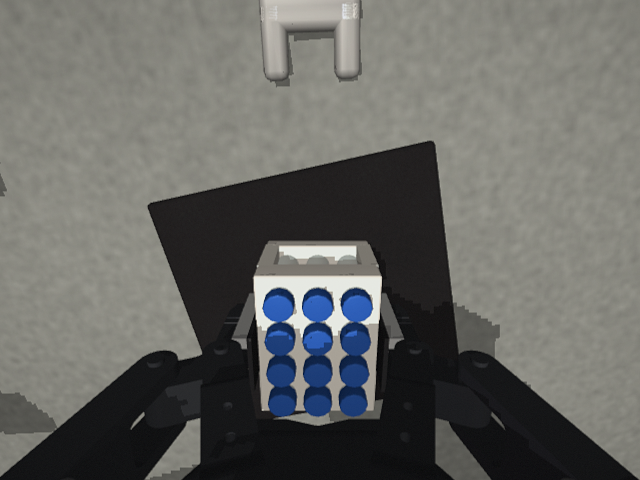

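step_arm(
  commands="-0.5 0 0 0 0 0; -1.5 0 0 0 0 0; -3.5 0 0 0 0 0; -4 0 0 0 0 0; -3 0 0 0 0 0",
)

```text
t: 17.58
position: [456.3, -83.0, 131.2]
ee_rot: [0.531, 0.467, -0.53, 0.468]
contact_force: [0.5, -0.4, -0.9]
grip_width: 45.0
```

Run:
```python
from h import *
o=manip.get_obs(); print({k:np.round(v,3).tolist() for k,v in o.items() if k in('t','position','ee_rot','contact_force','grip_width')})
plan([(470,100,135,-97.5),(496.2,186.1,130,-97.5,40)])
```

```text
{'t': 17.575, 'position': [456.318, -83.03, 131.203], 'ee_rot': [0.531, 0.467, -0.53, 0.468], 'contact_force': [0.542, -0.388, -0.93], 'grip_width': 45.049}
-0.09 -0.24 -4.58 0.1 0 0; -0.09 -0.24 -4.58 0.1 0 0; -0.09 -0.25 -4.58 0.1 0 0; -0.09 -0.26 -4.58 0.1 0 0; 0.17 0.48 -2.96 0 0 0
0.17 0.48 -2.96 0 0 0; 0.17 0.48 -2.96 0 0 0
```

step_arm(
  commands="-0.1 -0.2 -3.6 0 0 0; -0.1 -0.2 -4.6 0 0 0; -0.1 -0.3 -4.6 0.2 0 0; -0.1 -0.2 -4.6 0 0 0; 0 0.3 -4 0 0 0",
)

```text
t: 18.2
position: [477.2, 131.6, 133.8]
ee_rot: [0.532, 0.467, -0.531, 0.467]
contact_force: [0.1, 0.5, -0.6]
grip_width: 45.3
```

step_arm(
  commands="0.1 0.5 -3 0 0 0; 0.1 0.5 -2.5 0 0 0; 0 0 0 0 0 0; 0 0 0 0 0 0; 0 0 0 0 0 0",
)

```text
t: 18.82
position: [494.3, 182.4, 131.1]
ee_rot: [-0.531, -0.466, 0.532, -0.466]
contact_force: [0.6, -0.3, -0.9]
grip_width: 45.1
```

Run:
```python
from h import *
p,K,T=cap('wrist','w13.png')
o=manip.get_obs(); print({k:np.round(v,3).tolist() for k,v in o.items() if k in('t','position','ee_rot','contact_force','grip_width')})
Rm=R.from_quat(o['ee_rot']).as_matrix();print('x axis',Rm[:,0].round(3),'az',np.degrees(np.arctan2(Rm[1,2],Rm[0,2])).round(2))
plan([(496.2,186.1,130,-97.5,40)])
```

```text
{'t': 18.875, 'position': [494.336, 182.507, 131.153], 'ee_rot': [-0.532, -0.466, 0.532, -0.466], 'contact_force': [-0.721, 0.109, -0.823], 'grip_width': 45.318}
x axis [-0. -0. -1.] az -97.48
0.12 0.14 -0.38 0 0 0
```

View pics/w13.png

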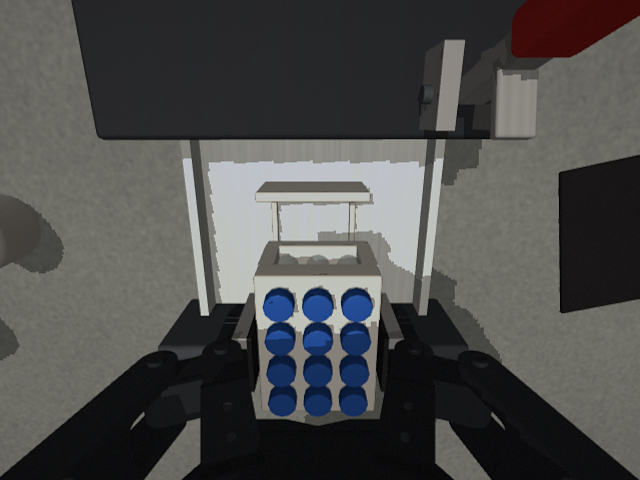

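Run:
```python
from h import *
p,K,T=load('w13'); pos=np.array([494.336,182.507,131.153])
a=np.radians(-7.5);ux=np.array([np.cos(a),np.sin(a),0]);uy=np.array([-np.sin(a),np.cos(a),0])
def loc(P): d=P-pos; return (d@ux).round(1),(d@uy).round(1),P.round(1)
for n,uv,z in [('top far edge L',(254,276),170),('topfar R',(382,276),170),('cap1',(278.5,304),177),('cap3',(357,304),177),('capn1',(282.5,400),177),('capn3',(353,400),177),('plate L',(255,202),72),('plateR',(369,202),72),('kL',(277,225),37),('kR',(351,225),37)]: print(n,loc(onz(K,T,uv,z)))
cv2.imwrite('pics/z13.png',cv2.resize(p[170:320,220:420,::-1],(800,600),interpolation=cv2.INTER_NEAREST))
```

```text
top far edge L (np.float64(29.2), np.float64(23.1), array([526.3, 201.6, 170. ]))
topfar R (np.float64(29.2), np.float64(-22.0), array([520.4, 156.8, 170. ]))
cap1 (np.float64(22.0), np.float64(14.0), array([518. , 193.5, 177. ]))
cap3 (np.float64(22.0), np.float64(-12.7), array([514.5, 167. , 177. ]))
capn1 (np.float64(-18.6), np.float64(13.9), array([477.7, 198.7, 177. ]))
capn3 (np.float64(-18.6), np.float64(-12.7), array([474.3, 172.4, 177. ]))
plate L (np.float64(34.1), np.float64(38.8), array([533.2, 216.6,  72. ]))
plateR (np.float64(34.1), np.float64(-30.8), array([524.1, 147.5,  72. ]))
kL (np.float64(9.3), np.float64(30.1), array([507.5, 211.1,  37. ]))
kR (np.float64(9.3), np.float64(-23.7), array([500.4, 157.8,  37. ]))
```

View pics/z13.png

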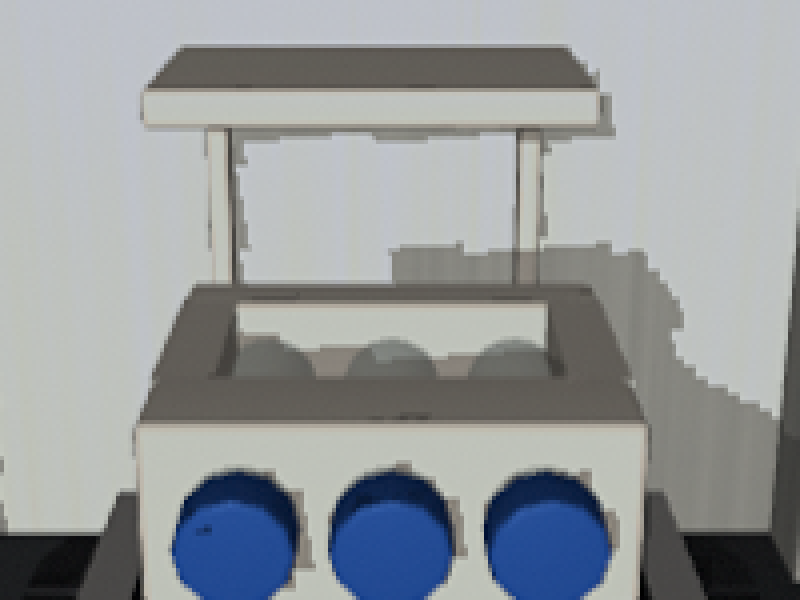

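step_arm(
  commands="0 0.14 -0.33 0 0 0; 2 0 0 0 0 0; 2.2 0 0 0 0 0; 0 0 0 0 0 0; 0 0 0 0 0 0",
)

```text
t: 19.5
position: [496.8, 186.6, 89.9]
ee_rot: [0.532, 0.466, -0.531, 0.467]
contact_force: [-0.3, -0.7, -1.2]
grip_width: 44.8
```

Run:
```python
from h import *
p,K,T=cap('wrist','w14.png')
o=manip.get_obs(); print({k:np.round(v,3).tolist() for k,v in o.items() if k in('t','position','ee_rot','contact_force','grip_width')})
cv2.imwrite('pics/z14.png',cv2.resize(p[170:320,220:420,::-1],(800,600),interpolation=cv2.INTER_NEAREST))
```

```text
{'t': 19.55, 'position': [496.909, 186.709, 90.086], 'ee_rot': [0.532, 0.466, -0.531, 0.467], 'contact_force': [0.259, -0.135, -0.388], 'grip_width': 45.187}
```

View pics/z14.png

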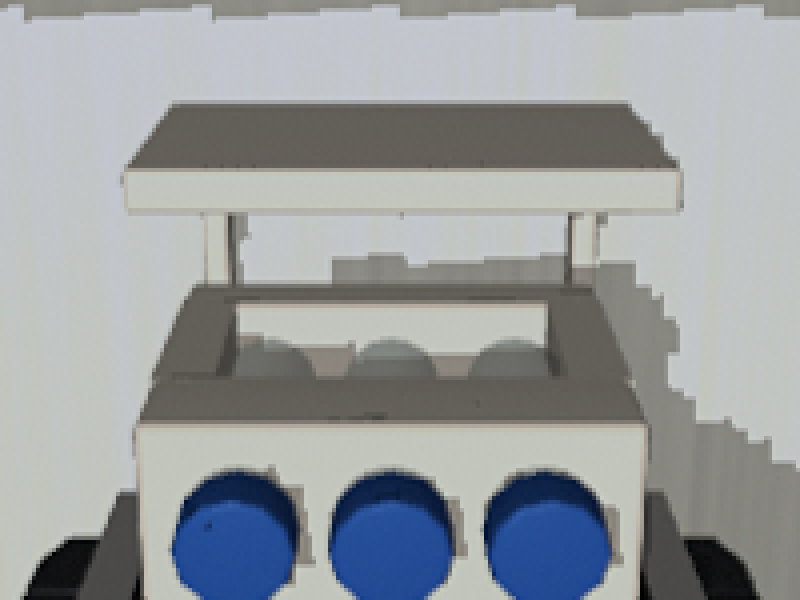

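Run:
```python
from h import *
p,K,T=load('w14'); pos=np.array([496.909,186.709,90.086])
a=np.radians(-7.5);ux=np.array([np.cos(a),np.sin(a),0]);uy=np.array([-np.sin(a),np.cos(a),0])
f=lambda u,v:(220+u/4-.5,170+v/4-.5)
def loc(n,u,v,z): d=onz(K,T,f(u,v),z)-pos; print(n,(d@ux).round(1),(d@uy).round(1))
for z in (88,89,90): loc('rack bot far L',195,286,z);loc('rack bot far R',592,286,z)
for z in(128,129): loc('rack top far L',138,424,z);loc('rack top far R',646,424,z)
loc('plate in L',126,212,72);loc('plate in R',681,212,72);loc('plate out',126,170,72)
loc('kerb in L',231,250,37);loc('kerb in R',569,250,37)
```

```text
rack bot far L 28.3 23.5
rack bot far R 28.3 -22.5
rack bot far L 28.6 23.3
rack bot far R 28.7 -22.3
rack bot far L 29.0 23.2
rack bot far R 29.0 -22.2
rack top far L 28.9 23.2
rack top far R 29.0 -21.9
rack top far L 29.4 23.0
rack top far R 29.4 -21.7
plate in L 32.6 34.1
plate in R 32.7 -35.6
plate out 38.1 33.7
kerb in L 16.8 25.2
kerb in R 16.8 -26.3
```

step_arm(
  commands="0 0.05 0.12 0 0 0; 1 0 0 0 0 0; 1 0 0 0 0 0; 1 0 0 0 0 0; 1 0 0 0 0 0",
)

```text
t: 20.18
position: [496.4, 184.9, 48.1]
ee_rot: [-0.531, -0.467, 0.532, -0.467]
contact_force: [-0.3, -0.0, -0.6]
grip_width: 45.1
```

step_arm(
  commands="0.8 0 0 0 0 0; 0 0 0 0 0 0; 0 0 0 0 0 0",
)

```text
t: 20.55
position: [496.8, 185.2, 41.3]
ee_rot: [0.531, 0.467, -0.531, 0.467]
contact_force: [-0.3, 0.1, -0.2]
grip_width: 44.8
```

step_arm(
  commands="0.3 0 0 0 0 0; 0.2 0 0 0 0 0; 0 0 0 0 0 0; 0 0 0 0 0 0",
)

```text
t: 21.05
position: [496.6, 185.1, 36.2]
ee_rot: [0.531, 0.467, -0.531, 0.467]
contact_force: [-0.8, 0.1, -0.8]
grip_width: 45.2
```

Fitting freely; last millimetres gently.

step_arm(
  commands="0.2 0 0 0 0 0; 0.15 0 0 0 0 0; 0 0 0 0 0 0; 0 0 0 0 0 0",
)

```text
t: 21.55
position: [496.6, 185.1, 32.6]
ee_rot: [-0.531, -0.467, 0.531, -0.467]
contact_force: [-0.1, -0.2, -1.1]
grip_width: 45.1
```

step_arm(
  commands="0.1 0 0 0 0 0; 0 0 0 0 0 0; 0 0 0 0 0 0",
)

```text
t: 21.92
position: [496.6, 185.1, 31.6]
ee_rot: [-0.531, -0.467, 0.531, -0.467]
contact_force: [-0.8, 0.0, 0.2]
grip_width: 44.8
```

step_arm(
  commands="0.1 0 0 0 0 0; 0 0 0 0 0 0; 0 0 0 0 0 0",
)

```text
t: 22.3
position: [496.9, 185.1, 31.1]
ee_rot: [0.532, 0.467, -0.531, 0.467]
contact_force: [-0.6, -2.3, 5.9]
grip_width: 44.8
```

step_arm(
  commands="0 0 0 0 0 0; 0 0 0 0 0 0; 0 0 0 0 0 0; 0 0 0 0 0 0",
  grip=-1,
)

```text
t: 22.8
position: [496.6, 185.1, 30.5]
ee_rot: [-0.531, -0.467, 0.531, -0.467]
contact_force: [0.2, -0.3, -0.0]
grip_width: 85.2
```

step_arm(
  commands="-1 0 0 0 0 0; -3 0 0 0 0 0; -4 0 0 0 0 0; -4 0 0 0 0 0; -4 0 0 0 0 0",
)

```text
t: 23.42
position: [496.5, 184.9, 192.8]
ee_rot: [0.532, 0.467, -0.531, 0.467]
contact_force: [0.7, 0.6, -0.7]
grip_width: 85.4
```

Run:
```python
from h import *
o=manip.get_obs(); print({k:np.round(v,3).tolist() for k,v in o.items() if k in('t','position','ee_rot','contact_force','grip_width')})
plan([(390,195,230,-97.5)])
```

```text
{'t': 23.425, 'position': [496.478, 184.949, 192.806], 'ee_rot': [0.532, 0.467, -0.531, 0.467], 'contact_force': [0.713, 0.609, -0.691], 'grip_width': 85.415}
-1.86 -5.34 0.19 0 0 0; -1.86 -5.34 0.19 0 0 0
```

Run:
```python
from h import *
plan([(395,229,215,-97.5)])
```

```text
-1.11 -5.32 -1.53 0 0 0; -1.11 -5.32 -1.53 0 0 0
```

step_arm(
  commands="-1 -5.3 -1.5 0 0 0; -1 -5.3 -1.5 0 0 0; 0 0 0 0 0 0; 0 0 0 0 0 0; 0 0 0 0 0 0",
  grip=1,
)

```text
t: 24.05
position: [395.9, 228.2, 210.5]
ee_rot: [-0.531, -0.466, 0.532, -0.466]
contact_force: [1.5, 0.8, -0.2]
grip_width: -0.1
```

step_arm(
  commands="0 0 0 0 0 0; 0 0 0 0 0 0; 0 0 0 0 0 0; 0 0 0 0 0 0",
)

```text
t: 24.55
position: [395.4, 228.4, 210.5]
ee_rot: [-0.531, -0.466, 0.532, -0.466]
contact_force: [-0.4, -0.3, -1.3]
grip_width: 0.1
```

Run:
```python
from h import *
o=manip.get_obs(); print({k:np.round(v,3).tolist() for k,v in o.items() if k in('t','position','ee_rot','contact_force','grip_width')})
p,K,T=cap('wrist','w15.png')
```

```text
{'t': 24.55, 'position': [395.45, 228.436, 210.499], 'ee_rot': [-0.531, -0.466, 0.532, -0.466], 'contact_force': [-0.428, -0.344, -1.286], 'grip_width': 0.102}
```

View pics/w15.png

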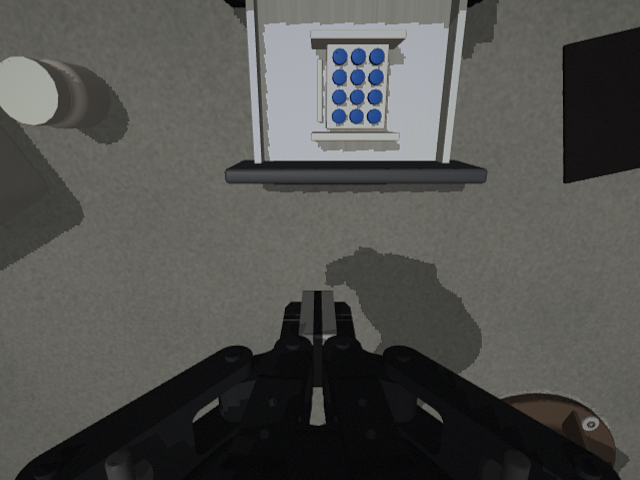

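Rack sits between the plates (caps around (358,87)); closed fingertips at (317,291), i.e. about 11 mm behind the TCP. Check the seating height, then go in front of the panel.

Run:
```python
from h import *
p,K,T=load('w15'); q,Kt,Tt=cap('top','t15.png'); s_,Ks,Ts=cap('scene','s15.png')
c=np.array([c for c,s in caps(p,(310,40,410,130))]);print(len(c))
P=np.array([onz(K,T,u,76.5)[:2] for u in c]);print(P.mean(0),cv2.minAreaRect(P.astype(np.float32)))
ct=np.array([c for c,s in caps(q,(215,235,275,290),(100,125),3,60)]);print(len(ct))
print(tri([ray(K,T,c.mean(0)),ray(Kt,Tt,ct.mean(0))]))
plan([(400,228,56,-97.5)])
```

```text
12
[496.27247362 186.22297932] ((496.28717041015625, 186.22940063476562), (27.177980422973633, 41.3038215637207), 82.48430633544922)
12
(array([496.65680945, 185.29159412,  66.6793712 ]), [np.float64(0.6255544723550218), np.float64(0.6255544723550657)])
5.15 0.15 0 0 0 0; 5.15 0.15 0 0 0 0; 5.15 0.15 0 0 0 0
```

step_arm(
  commands="5.1 0.15 0 0 0 0; 5.1 0.15 0 0 0 0; 5.1 0.15 0 0 0 0; 0 0 0 0 0 0; 0 0 0 0 0 0",
)

```text
t: 25.32
position: [400.6, 228.8, 59.1]
ee_rot: [0.532, 0.467, -0.531, 0.467]
contact_force: [0.3, 0.3, -0.1]
grip_width: -0.5
```

step_arm(
  commands="0 1 0 0 0 0; 0 1 0 0 0 0; 0 0 0 0 0 0",
)

```text
t: 25.7
position: [420.9, 225.7, 58.4]
ee_rot: [0.532, 0.466, -0.531, 0.466]
contact_force: [-0.2, 0.1, -0.4]
grip_width: 0.1
```

Run:
```python
from h import *
o=manip.get_obs(); print({k:np.round(v,3).tolist() for k,v in o.items() if k in('t','position','ee_rot','contact_force','grip_width')})
p,K,T=cap('wrist','w16.png')
```

```text
{'t': 25.7, 'position': [420.887, 225.725, 58.383], 'ee_rot': [0.532, 0.466, -0.531, 0.466], 'contact_force': [-0.195, 0.087, -0.436], 'grip_width': 0.084}
```

View pics/w16.png

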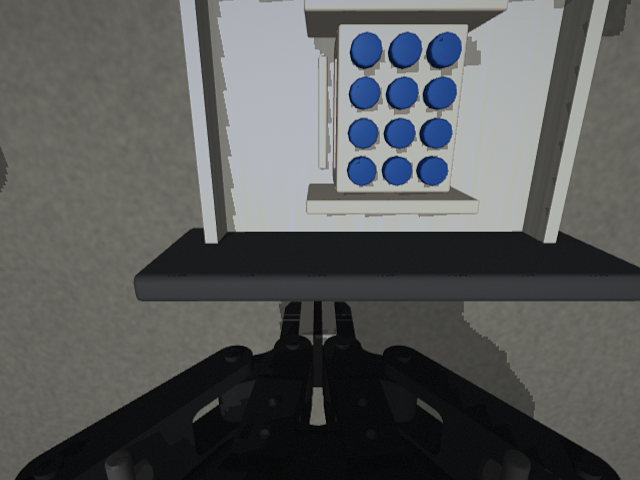

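Panel's top edge (rows 277–300) hides the fingertips, so they stand below it, ready to push; the rack's caps are square in the nest.

step_arm(
  commands="0 0.6 0 0 0 0; 0 0.8 0 0 0 0; 0 1 0 0 0 0; 0 1 0 0 0 0; 0 1 0 0 0 0",
)

```text
t: 26.38
position: [463.9, 219.4, 57.4]
ee_rot: [-0.531, -0.466, 0.532, -0.467]
contact_force: [-2.9, -0.0, 2.2]
grip_width: 0.3
```

step_arm(
  commands="0 1 0 0 0 0; 0 1 0 0 0 0; 0 1 0 0 0 0; 0 1 0 0 0 0; 0 1 0 0 0 0",
)

```text
t: 27.0
position: [513.4, 213.0, 57.5]
ee_rot: [-0.531, -0.467, 0.532, -0.467]
contact_force: [-3.3, -1.3, 1.1]
grip_width: 0.0
```

Run:
```python
from h import *
o=manip.get_obs(); print({k:np.round(v,3).tolist() for k,v in o.items() if k in('t','position','ee_rot','contact_force','grip_width')})
p,K,T=cap('wrist','w17.png')
```

```text
{'t': 27.0, 'position': [513.368, 212.971, 57.476], 'ee_rot': [-0.531, -0.467, 0.532, -0.467], 'contact_force': [-3.313, -1.347, 1.115], 'grip_width': 0.015}
```

View pics/w17.png

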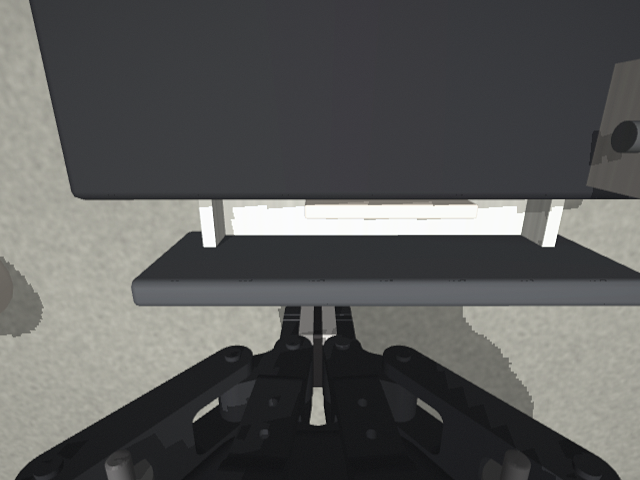

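step_arm(
  commands="0 1 0 0 0 0; 0 1 0 0 0 0; 0 0.6 0 0 0 0",
)

```text
t: 27.42
position: [539.5, 210.1, 57.6]
ee_rot: [0.532, 0.467, -0.531, 0.467]
contact_force: [-3.0, 2.5, 1.1]
grip_width: -0.2
```

Run:
```python
from h import *
o=manip.get_obs(); print({k:np.round(v,3).tolist() for k,v in o.items() if k in('t','position','contact_force')})
p,K,T=cap('wrist','w18.png')
```

```text
{'t': 27.425, 'position': [539.507, 210.09, 57.597], 'contact_force': [-2.952, 2.461, 1.106]}
```

View pics/w18.png

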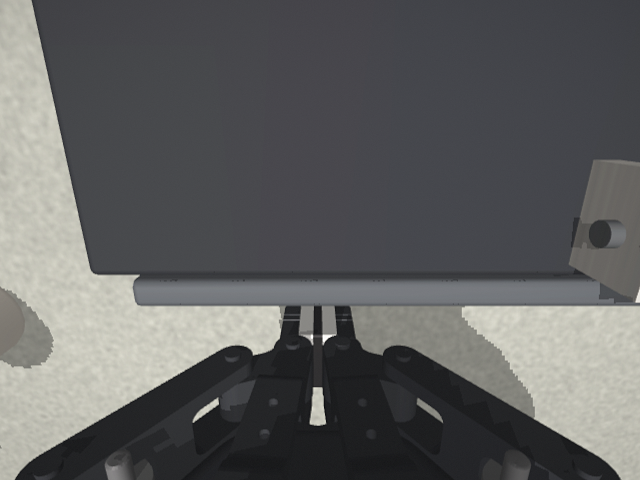

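step_arm(
  commands="0 0.4 0 0 0 0; 0 0.3 0 0 0 0; 0 0 0 0 0 0",
)

```text
t: 27.85
position: [546.0, 208.9, 57.7]
ee_rot: [0.531, 0.466, -0.531, 0.467]
contact_force: [0.2, 0.2, 0.2]
grip_width: 0.0
```

step_arm(
  commands="0 0.3 0 0 0 0; 0 0.2 0 0 0 0; 0 0 0 0 0 0",
)

```text
t: 28.22
position: [547.1, 208.5, 57.7]
ee_rot: [-0.53, -0.468, 0.533, -0.465]
contact_force: [-19.8, 7.1, 11.9]
grip_width: 0.1
```

step_arm(
  commands="0 0.15 0 0 0 0; 0 0 0 0 0 0; 0 0 0 0 0 0",
)

```text
t: 28.6
position: [547.1, 208.5, 57.6]
ee_rot: [-0.529, -0.468, 0.533, -0.465]
contact_force: [-26.7, 9.6, 16.8]
grip_width: -0.1
```

Run:
```python
from h import *
o=manip.get_obs(); print({k:np.round(v,3).tolist() for k,v in o.items() if k in('t','position','contact_force','wrist_torque')})
p,K,T=cap('wrist','w19.png')
q,Kt,Tt=cap('top','t19.png'); s_,Ks,Ts=cap('scene','s19.png')
a=cv2.resize(q[90:300,170:330,::-1],(400,525)); b=cv2.resize(s_[170:330,320:470,::-1],(400,427))
b=np.vstack([b,np.zeros((98,400,3),np.uint8)])
cv2.imwrite('pics/c19.png',np.hstack([a,b]))
```

```text
{'t': 28.6, 'position': [547.122, 208.523, 57.647], 'contact_force': [-26.722, 9.615, 16.822], 'wrist_torque': [3.677, 9.415, 0.059]}
```

View pics/c19.png

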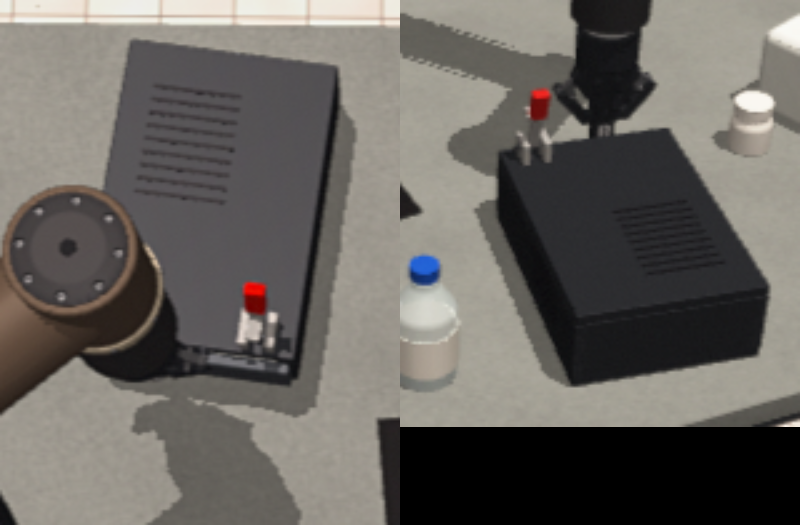

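View pics/w19.png

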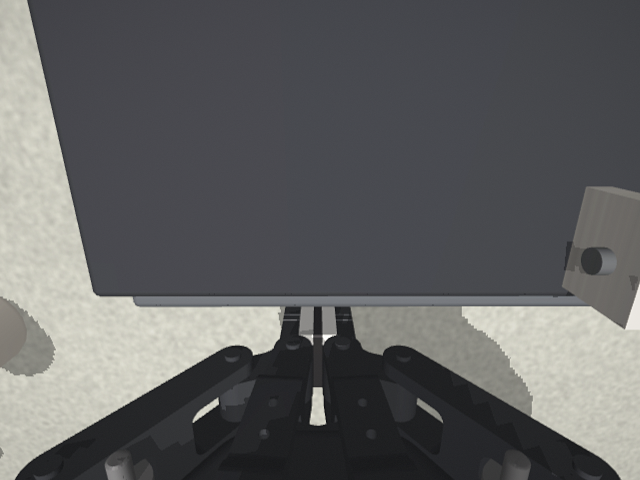

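Run:
```python
from h import *
p,K,T=load('w19')
a=np.radians(-7.5);ux=np.array([np.cos(a),np.sin(a),0]);uy=np.array([-np.sin(a),np.cos(a),0])
O=np.array([568.2,176,0])
g=p[:,400:500].mean((1,2)); print(list(zip(range(285,315),g[285:315].round(0))))
for n,uv,z in[('mod',(300,295.5),102),('modR',(500,295.5),102),('panel',(450,305),88),('panel',(200,305),88),('pL',(134,305),88),('mL',(95,295.5),102)]:
    P=onz(K,T,uv,z)-O; print(n,(P@ux).round(1),(P@uy).round(1))
```

```text
[(285, np.float64(75.0)), (286, np.float64(75.0)), (287, np.float64(75.0)), (288, np.float64(75.0)), (289, np.float64(75.0)), (290, np.float64(75.0)), (291, np.float64(75.0)), (292, np.float64(73.0)), (293, np.float64(67.0)), (294, np.float64(61.0)), (295, np.float64(65.0)), (296, np.float64(106.0)), (297, np.float64(128.0)), (298, np.float64(125.0)), (299, np.float64(124.0)), (300, np.float64(123.0)), (301, np.float64(123.0)), (302, np.float64(122.0)), (303, np.float64(117.0)), (304, np.float64(107.0)), (305, np.float64(94.0)), (306, np.float64(139.0)), (307, np.float64(169.0)), (308, np.float64(166.0)), (309, np.float64(165.0)), (310, np.float64(165.0)), (311, np.float64(165.0)), (312, np.float64(165.0)), (313, np.float64(165.0)), (314, np.float64(165.0))]
mod -0.4 36.4
modR -0.3 -32.1
panel -11.9 -21.4
panel -11.9 76.1
pL -11.9 101.8
mL -0.4 106.4
```

Panel's face is 12 mm ahead of the module's face (its own thickness), with 27 N and no motion: drawer home. Back off and measure the lever.

step_arm(
  commands="0 -1 0 0 0 0; 0 -3 0 0 0 0; -3 -2 0 0 0 0; -6 0 0 0 0 0; -6 0 0 0 0 0",
)

```text
t: 29.38
position: [492.4, 215.5, 209.5]
ee_rot: [0.531, 0.466, -0.531, 0.467]
contact_force: [1.3, 0.8, -0.6]
grip_width: -0.2
```

Run:
```python
from h import *
o=manip.get_obs(); print({k:np.round(v,3).tolist() for k,v in o.items() if k in('t','q','position','contact_force')})
p,K,T=cap('wrist','w20.png'); q,Kt,Tt=cap('top','t20.png'); s_,Ks,Ts=cap('scene','s20.png')
def red(q,roi):
    x0,y0,x1,y1=roi; hsv=cv2.cvtColor(q[y0:y1,x0:x1],cv2.COLOR_RGB2HSV)
    m=((hsv[...,0]<5)|(hsv[...,0]>174))&(hsv[...,1]>180)&(hsv[...,2]>60)
    n,l,s,c=cv2.connectedComponentsWithStats(m.astype(np.uint8))
    if n<2:return None
    i=1+s[1:,4].argmax(); return c[i]+[x0,y0],s[i]+[x0,y0,0,0,0]
rw,rt,rs=red(p,(0,0,640,300)),red(q,(230,170,320,240)),red(s_,(340,180,400,240)); print(rw,rt,rs)
print(tri([ray(Kt,Tt,rt[0]),ray(Ks,Ts,rs[0])]))
if rw: print(tri([ray(K,T,rw[0]),ray(Kt,Tt,rt[0]),ray(Ks,Ts,rs[0])]))
```

```text
{'t': 29.375, 'q': [0.778, 0.14, -0.308, 0.001, -1.122, 0.663], 'position': [492.384, 215.512, 209.465], 'contact_force': [1.264, 0.816, -0.619]}
(array([545.4230038 ,  33.93845057]), array([ 498,    0,   95,   70, 4208])) (array([271.55319149, 208.64893617]), array([268, 203,   8,  13,  94])) (array([371.76271186, 208.81355932]), array([369, 204,   7,  11,  59]))
(array([594.23472674, 101.21376422, 183.18565465]), [np.float64(0.44947567197140165), np.float64(0.4494756719712751)])
(array([595.28076446, 100.73018508, 184.10257879]), [np.float64(1.2649384778861652), np.float64(1.3738075096924554), np.float64(0.4998665776005403)])
```

View pics/w20.png

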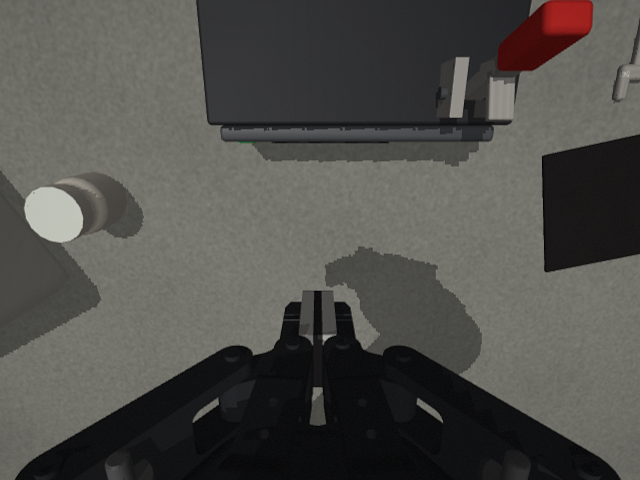

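Red grip at (545,34) here; triangulated (595,101,184): 70 mm from the hinge, angle about 1.8 rad. Going behind it from above.

Run:
```python
from h import *
plan([(500,210,265,-97.5),(640,95.5,265,-97.5)])
```

```text
-5.33 0.67 0.59 0.1 -0.3 -0.3; 0 3.84 2.38 0 0 0; 0 3.84 2.38 0 0 0; 0 3.84 2.38 0 0 0; 0 3.84 2.38 0 0 0
```

step_arm(
  commands="-5.4 0.7 0.6 0 0 0; 0 3.8 2.4 0 0 0; 0 3.9 2.4 0 0 0; 0 3.8 2.4 0 0 0; 0 3.9 2.4 0 0 0",
)

```text
t: 30.15
position: [639.8, 92.5, 260.3]
ee_rot: [-0.531, -0.467, 0.532, -0.466]
contact_force: [-0.2, -0.2, 1.0]
grip_width: 0.0
```

step_arm(
  commands="0 0 0 0 0 0; 0 0 0 0 0 0; 0 0 0 0 0 0",
)

```text
t: 30.52
position: [638.4, 94.4, 261.5]
ee_rot: [-0.531, -0.467, 0.531, -0.467]
contact_force: [0.5, -0.2, 0.7]
grip_width: -0.1
```

```bash
cat > st.py <<'E'
from h import *
import sys
o=manip.get_obs(); print({k:np.round(v,3).tolist() for k,v in o.items() if k in('t','position','contact_force')})
a=np.radians(-7.5);ux=np.array([np.cos(a),np.sin(a),0]);uy=np.array([-np.sin(a),np.cos(a),0])
d=np.array(o['position'])-[568,176,0]; print('local',(d@ux).round(1),(d@uy).round(1),d[2].round(1))
for n in sys.argv[2:]:
    p,K,T=cap(n,sys.argv[1]+n[0]+'.png')
    if n=='scene': cv2.imwrite('pics/'+sys.argv[1]+'z.png',cv2.resize(p[150:300,320:480,::-1],(640,600),interpolation=cv2.INTER_CUBIC))
E
python3 st.py a21 wrist scene
```

```text
{'t': 30.525, 'position': [638.412, 94.431, 261.515], 'contact_force': [0.456, -0.203, 0.711]}
local 80.5 -71.7 261.5
```

View pics/a21w.png

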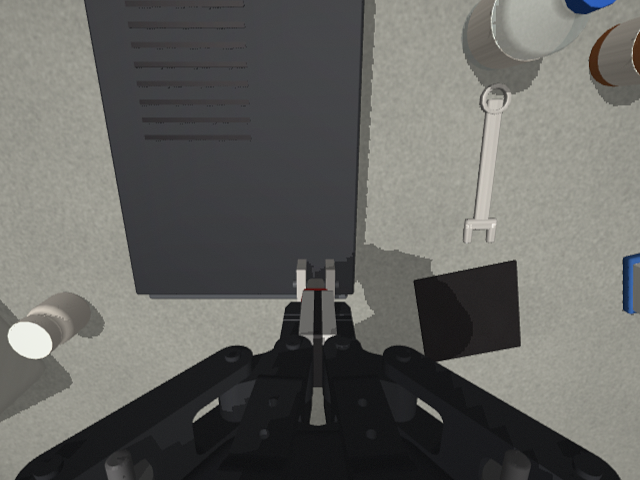

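View pics/a21z.png

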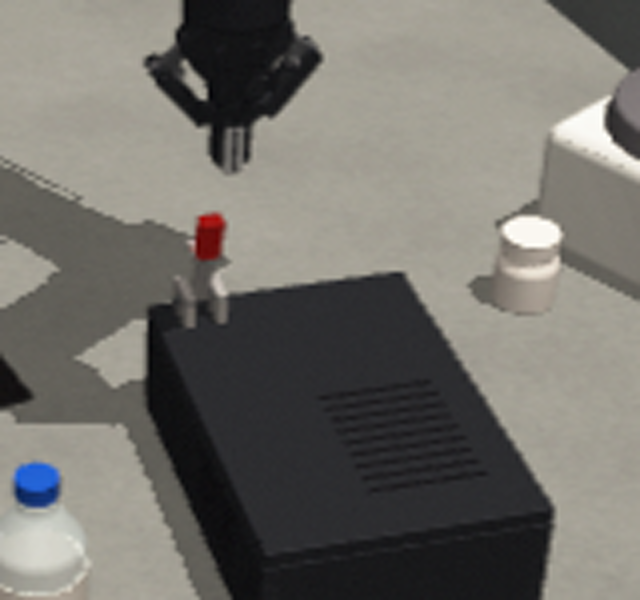

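Fingers (317,291) stand in line with the lever (red just showing at (316,289)) and behind it. Descend, then push forward.

step_arm(
  commands="4 0 0 0 0 0; 4 0 0 0 0 0; 2 0 0 0 0 0; 0 0 0 0 0 0; 0 0 0 0 0 0",
)

```text
t: 31.25
position: [639.6, 94.4, 163.0]
ee_rot: [0.532, 0.466, -0.531, 0.467]
contact_force: [0.8, 0.2, 0.8]
grip_width: 0.2
```

step_arm(
  commands="0 -1.5 0 0 0 0; 0 -1 0 0 0 0; 0 -1 0 0 0 0; 0 0 0 0 0 0",
)

```text
t: 31.75
position: [603.6, 98.7, 162.3]
ee_rot: [0.531, 0.467, -0.531, 0.467]
contact_force: [-0.3, 1.3, 0.5]
grip_width: -0.0
```

```bash
python3 st.py a22 wrist scene
```

```text
{'t': 31.75, 'position': [603.59, 98.684, 162.298], 'contact_force': [-0.262, 1.306, 0.539]}
local 45.4 -72.0 162.3
```

View pics/a22z.png

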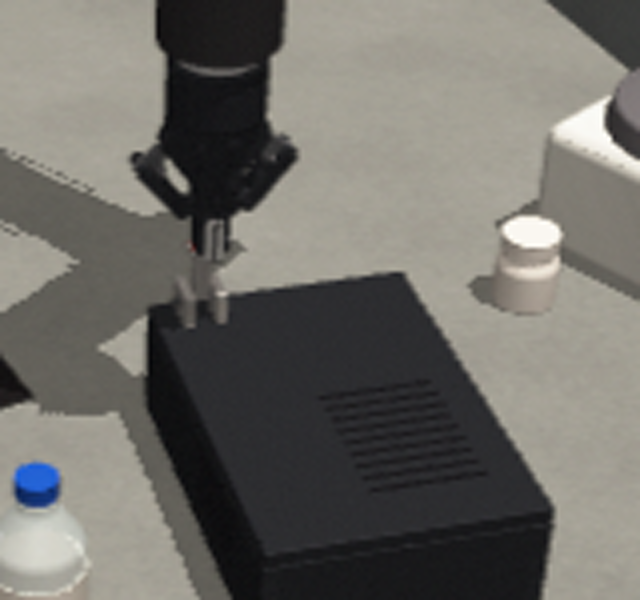

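step_arm(
  commands="0 -1 0 0 0 0; 0 -1 0 0 0 0; 0 -1 0 0 0 0; 0 -1 0 0 0 0",
)

```text
t: 32.35
position: [563.8, 103.7, 161.5]
ee_rot: [-0.531, -0.467, 0.531, -0.467]
contact_force: [3.6, -0.4, -1.1]
grip_width: 0.2
```

step_arm(
  commands="0 -1 0 0 0 0; 0 -1 0 0 0 0; 0 0 0 0 0 0",
)

```text
t: 32.72
position: [543.6, 106.2, 161.7]
ee_rot: [-0.531, -0.467, 0.531, -0.466]
contact_force: [0.0, -0.5, 0.8]
grip_width: 0.1
```

```bash
python3 st.py a23 wrist scene
```

```text
{'t': 32.725, 'position': [543.626, 106.239, 161.664], 'contact_force': [0.034, -0.465, 0.79]}
local -15.1 -72.3 161.7
```

View pics/a23z.png

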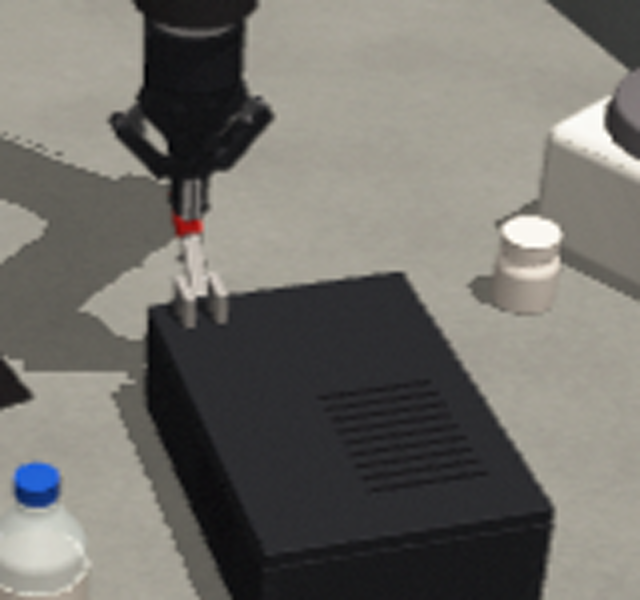

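View pics/a23w.png

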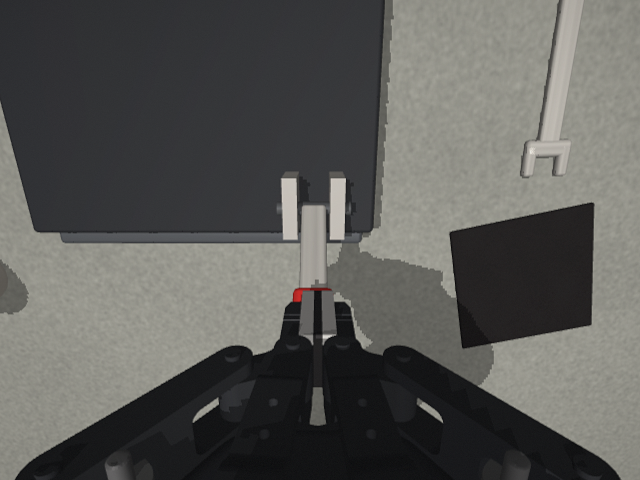

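Lever now leans forward about 50°, fingers on the back of the red grip. Now follow the arc down.

step_arm(
  commands="0.8 -0.8 0 0 0 0; 0.9 -0.7 0 0 0 0; 1 -0.6 0 0 0 0; 1 -0.4 0 0 0 0; 0 0 0 0 0 0",
)

```text
t: 33.45
position: [518.8, 109.0, 123.4]
ee_rot: [-0.53, -0.467, 0.532, -0.466]
contact_force: [0.2, 0.2, 0.3]
grip_width: 0.1
```

```bash
python3 st.py a24 wrist scene
```

```text
{'t': 33.45, 'position': [518.819, 108.998, 123.354], 'contact_force': [0.184, 0.187, 0.335]}
local -40.0 -72.8 123.4
```

View pics/a24w.png

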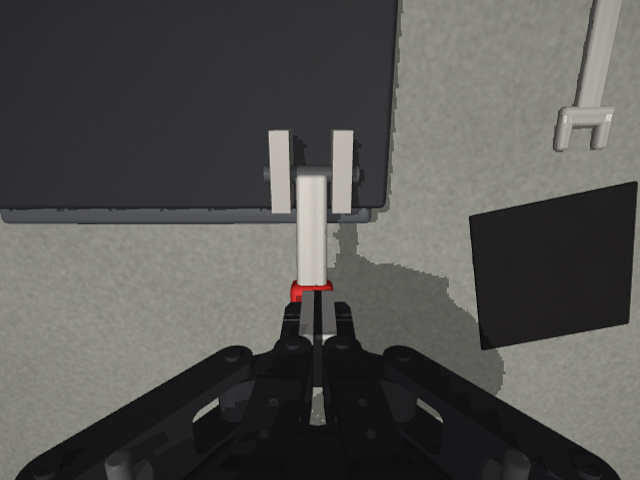

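Fingers ride on the red grip (317,290). Pressing on down until it stops.

step_arm(
  commands="0.5 -0.3 0 0 0 0; 0.4 -0.2 0 0 0 0; 0 0 0 0 0 0",
)

```text
t: 33.92
position: [514.6, 109.9, 115.2]
ee_rot: [-0.531, -0.467, 0.532, -0.466]
contact_force: [0.0, -0.1, 0.4]
grip_width: -0.2
```

step_arm(
  commands="0.3 0 0 0 0 0; 0 0 0 0 0 0; 0 0 0 0 0 0",
)

```text
t: 34.3
position: [515.1, 110.1, 112.5]
ee_rot: [-0.531, -0.467, 0.531, -0.467]
contact_force: [-0.3, 0.5, -0.6]
grip_width: 0.1
```

step_arm(
  commands="0.2 0 0 0 0 0; 0 0 0 0 0 0; 0 0 0 0 0 0",
)

```text
t: 34.67
position: [515.2, 110.1, 112.2]
ee_rot: [0.531, 0.466, -0.531, 0.467]
contact_force: [-6.9, 0.6, 15.3]
grip_width: -0.0
```

step_arm(
  commands="0.1 0 0 0 0 0; 0 0 0 0 0 0; 0 0 0 0 0 0",
)

```text
t: 35.05
position: [515.2, 110.1, 112.0]
ee_rot: [0.532, 0.466, -0.531, 0.467]
contact_force: [-11.0, 0.8, 22.7]
grip_width: 0.0
```

step_arm(
  commands="-1 0 0 0 0 0; -4 -1 0 0 0 0; -5 -3 0 0 0 0; 0 0 0 0 0 0; 0 0 0 0 0 0",
)

```text
t: 35.67
position: [475.2, 115.3, 209.7]
ee_rot: [0.532, 0.467, -0.531, 0.466]
contact_force: [-0.9, -0.1, -1.6]
grip_width: -0.4
```

```bash
python3 st.py a25 wrist scene top
```

```text
{'t': 35.675, 'position': [475.203, 115.328, 209.654], 'contact_force': [-0.938, -0.053, -1.598]}
local -84.1 -72.3 209.7
```

View pics/a25w.png

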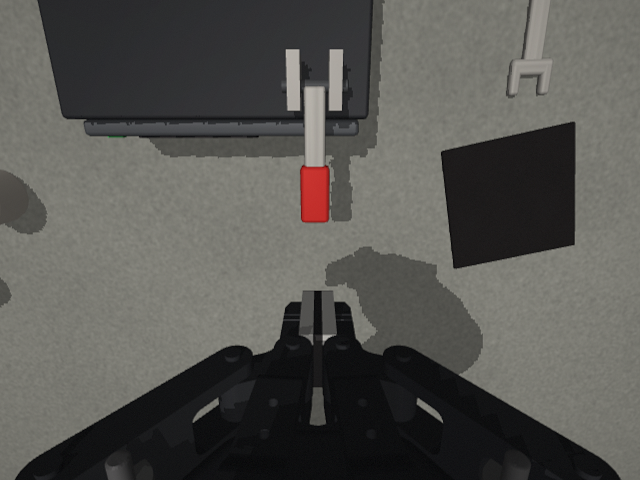

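View pics/a25s.png

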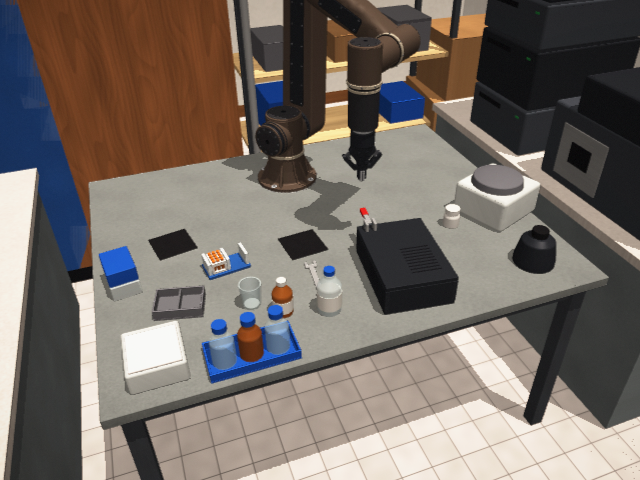

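View pics/a25t.png

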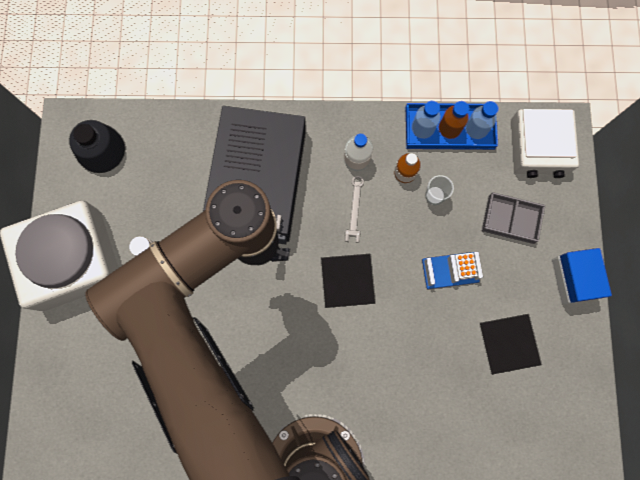

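Run:
```python
from h import *
p,K,T=load('a25w'); s,Ks,Ts=load('a25s')
a=np.radians(-7.5);ux=np.array([np.cos(a),np.sin(a),0]);uy=np.array([-np.sin(a),np.cos(a),0]);O=np.array([568.2,176,0])
for n,uv,z in[('grip far',(315,166),123),('grip end',(315,221.5),123),('gripL',(301,195),123),('gripR',(329,195),123),('mod',(200,117.5),102),('panel',(200,136),88),('panelR',(300,133.5),88)]:
    P=onz(K,T,uv,z)-O; print(n,(P@ux).round(1),(P@uy).round(1))
def red(q,roi):
    x0,y0,x1,y1=roi; h=cv2.cvtColor(q[y0:y1,x0:x1],cv2.COLOR_RGB2HSV)
    m=((h[...,0]<5)|(h[...,0]>174))&(h[...,1]>180)&(h[...,2]>60); v,u=np.nonzero(m); return np.array([u.mean()+x0,v.mean()+y0])
t=tri([ray(K,T,red(p,(280,150,350,240))),ray(Ks,Ts,red(s,(350,195,385,230)))]); print(t,((t[0]-O)@ux).round(1))
# amber rack & bystander change check
q0=load('top0')[0]; q1=load('a25t')[0]
for n,r in(('amber',(455,248,485,285)),('bottles',(340,125,460,245)),('beaker',(425,170,460,205)),('jar',(126,232,145,262))):
    d=np.abs(q0[r[1]:r[3],r[0]:r[2]].astype(int)-q1[r[1]:r[3],r[0]:r[2]]).max(2);print(n,(d>40).sum(),d.size)
```

```text
grip far -31.7 -69.7
grip end -70.2 -69.7
gripL -51.4 -60.1
gripR -51.3 -79.3
mod -1.0 10.6
panel -13.9 16.4
panelR -12.0 -58.3
(array([507.58855322, 112.30968549, 119.20235442]), [np.float64(1.8825664382141285), np.float64(1.8825664382141563)]) -51.8
amber 0 1110
bottles 0 14400
beaker 0 1225
jar 81 570
```

Run:
```python
from h import *
p,K,T=load('a25w')
a=np.radians(-7.5);ux=np.array([np.cos(a),np.sin(a),0]);uy=np.array([-np.sin(a),np.cos(a),0]);O=np.array([568.2,176,0])
for u in(105,150,200,240,280,340): print(u,p[112:142,u].mean(1).astype(int).tolist())
s0=load('scene0')[0];s1=load('a25s')[0]
print((np.abs(s0[200:235,435:465].astype(int)-s1[200:235,435:465]).max(2)>40).sum())
cv2.imwrite('pics/z25.png',cv2.resize(p[100:150,70:390,::-1],None,fx=2.5,fy=8,interpolation=cv2.INTER_NEAREST))
```

```text
105 [47, 48, 48, 44, 36, 30, 20, 25, 36, 41, 41, 53, 74, 81, 80, 78, 76, 74, 72, 72, 67, 60, 53, 45, 93, 120, 119, 117, 115, 115]
150 [48, 49, 48, 46, 40, 32, 19, 25, 36, 41, 42, 70, 87, 84, 80, 79, 77, 77, 76, 74, 70, 62, 55, 39, 16, 41, 68, 75, 75, 75]
200 [53, 52, 52, 49, 41, 33, 20, 26, 39, 40, 68, 89, 89, 85, 84, 81, 80, 79, 78, 76, 71, 63, 55, 38, 32, 51, 72, 79, 79, 80]
240 [54, 53, 53, 50, 43, 32, 21, 25, 38, 43, 73, 76, 79, 91, 86, 84, 81, 80, 79, 77, 72, 65, 57, 37, 34, 53, 75, 84, 83, 82]
280 [55, 56, 54, 50, 40, 32, 21, 27, 38, 63, 83, 88, 92, 91, 87, 86, 83, 82, 81, 79, 74, 65, 53, 50, 70, 83, 82, 81, 79, 79]
340 [35, 36, 35, 33, 29, 23, 15, 26, 42, 47, 53, 56, 57, 56, 56, 55, 74, 86, 82, 82, 76, 65, 53, 49, 69, 84, 83, 84, 82, 81]
0
```

View pics/z25.png

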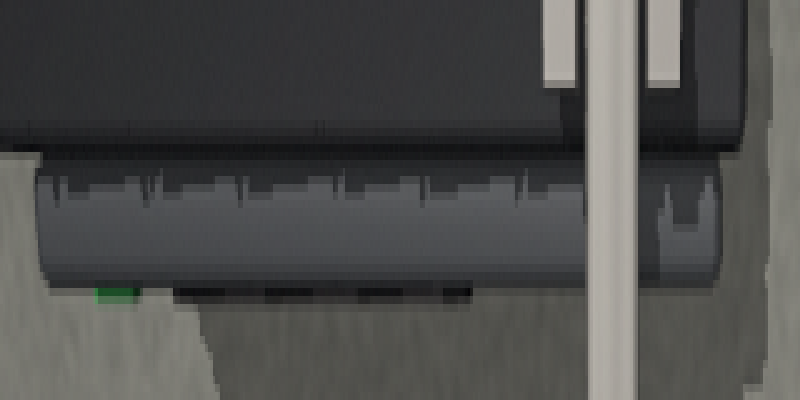

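Panel's face is straight at row 135 (12 mm ahead of the module's face), lever level with its grip spanning 31–70 mm ahead of the module face as expected. Handing in.

Run:
```python
from h import *
print(manip.get_obs()['t'], manip.sign_off())
```

```text
the job is handed in; nothing more can be done
35.825 None
```

The job is done and handed in at 35.8 s: the blue rack is seated in the nest, the drawer is home and the clamp lever is down. The rack went from the dock to the mat, was regripped across its width and lowered into the nest. I then pushed the drawer shut, and only after that swung the lever down.

**Last checks**
- **Rack:** its caps were centred on the nest, within 0.3 mm and at the nest's angle. The underside met the floor at the expected height with about 6 N.
- **Drawer:** pushed to its stop at about 27 N with no further motion. The panel face then stood about 12 mm ahead of the module face, which is the panel's own thickness.
- **Lever:** stopped at about 23 N, with the red grip level at 31–70 mm ahead of the module face.
- **Rest of the bench:** the amber rack, beaker, wrench and bottles showed no change in the top view. The arm hid the jar there, and the scene view shows it unmoved.

**Failed or disagreed**
- **First grasp:** it failed because the real fingertips stand 11–23 mm behind the TCP, not 14 mm ahead as the text says. The tips pressed on the rack's top with about 15 N. I reopened, saw the rack undisturbed, and gripped about 24 mm lower.
- **Heights from two views:** triangulating the top and wrist cameras gave about 67 mm for the seated caps, against 77 mm expected, and about -3 mm for the mat top, against 4 mm. For the rack I relied on the cap spacing and the contact height instead, and both fit a seated rack. For the mat I relied on the contact height, which matched the text.

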